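Cap and weigh a tipped-over sample bottle

TASK

The glass sample bottle lying on the mat has been tipped over with its tethered cap hanging open. Stand it upright on the counter and let go of it, swing the cap over its mouth and screw it fully home there, then stand the closed bottle in the middle of the scale's pan and let go. Set the glass down gently, without dropping it, and leave everything else where it is.

Things in the scene. Friction and masses are not known exactly. Their poses are not given: they have to be found in the camera images.
- bottle: The amber glass sample bottle that lies on its side, its black cap open: body 62 mm square and 94 mm tall, shoulder 50 mm square to 104, round neck 28 mm across with a rim at 129; about 0.45 kg with cap. Origin: centre of its base; z runs up its axis to the mouth; x points to the side with the tether hinge. As it lies, its -y side faces up. Standing on mat or counter is equally good.
- tether_pivot (a point): Hinge axis of the cap's tether, beside the neck: 27 mm from the bottle's axis towards its +x, 112 mm above its base; the hinge axis runs along the bottle's y. The hinge block and collar reach 30 mm out and up to 115 mm.
- cap_top (a point): Centre of the cap's flat top, z out of it, x and y turning with the cap. The cap is a ribbed black cylinder 40 mm across and 24 mm deep, about 0.03 kg; over the mouth its top is 139 mm above the bottle's base loose, 137 home. Grip it in its upper 17 mm: the tether ring (45 mm across) lies below. Its centre line is 27 mm from the hinge axis.
- cap_tether (a joint): Angle of the cap's tether, rad: 0 = cap square over the mouth, 1.57 = cap on edge beside the mouth, up to 2.7 = swung right out to the bottle's +x side. It stays where it is left (friction 0.01 N m), so a light push on the cap's flat top swings it. Once screwed on by about 0.7 rad the thread holds it shut and the bottle can be lifted by its cap.
- cap_screw (a joint): Turn of the cap on its own axis, rad, growing clockwise seen from above (tightening): below 0.5 = unscrewed, free to swing; 2.6 = fully home, a hard stop. Needs 0.03 N m, takes more than one grasp, sinks 0.7 mm per rad. Turned beyond 0.6 before it is over the mouth, its thread jams on the neck and it will not close.
- scale: Fixed grey counter scale, 350 mm deep, 340 wide; origin centre of its underside, -x (keys and displays) towards the robot. Its pan is a flat steel plate 230 (x) by 340 (y) mm, top 96 mm up. Nothing stands on it.
- pan_middle (a point): Middle of the top face of the scale's pan, z up.
- mat: Thin grey rubber mat, 440 (x) by 420 (y) by 2 mm, fixed flat on the counter; origin in its middle at counter height. The bottle and the loose clutter are on it. Beyond it at the far left, 0.66 m or more to the robot's left, stands a fixed green pump sprayer, 250 mm tall; at the far right, past the scale, a fixed stack of green parcels, 170 mm tall.
- closed_bottle: Bystander: a second bottle of the same make, standing, already capped, 62 mm square, 136 mm tall; origin centre of its base.
- parcel: Bystander: a brick-shaped parcel wrapped in green film, 150 (x) by 90 (y) by 45 mm; origin centre of its underside.
- tape_roll: Bystander: a roll of black tape lying flat, 100 mm across, 46 mm tall; origin centre of its underside.
- mug: Bystander: a white mug, 72 mm across, 88 mm tall, handle reaching 75 mm from its axis at +y; origin centre of its underside.
- radio: Bystander: a black hand-held radio lying on its back, 54 (x) by 118 (y) by 34 mm, stub aerial reaching to 114 mm at +y; origin centre of its underside.
- stapler: Bystander: a black stapler, 135 (x) by 36 (y) by 43 mm; origin centre of its underside.
There are look-alikes about, which are no part of the job. What is shaped like the bottle but purple, red or yellow is not meant.

How it is judged:
By the outcome, as a careful person would: the job done as asked, in the order asked, and still so for the second after the job is handed in, with the robot touching nothing.
It also fails if it takes over 72 s, if anything falls off the work surface, if the arm or the gripper's body presses on something with over 40 N, if the wrist force passes 120 N, or if a joint passes its speed limit or range.

ROBOT

A 6-joint arm with a two-finger parallel gripper is mounted at the origin on the work surface. World frame = base frame: x ahead of the robot, y to its left, z up, the work surface at z = 0. Lengths are in mm, angles in degrees, forces in N, time in s.
With the tool pointing down it reaches from about 350 to 800 mm from the base axis. Payload 7.3 kg.
Tool frame: the origin (TCP) lies midway between the tips of the shut fingers; the grasp point (between the pads) lies 19 mm behind it; z points along the fingers, y is the line along which they close (so a half turn about z gives the same grasp; the last joint's range is limited). The gripper opens to 85 mm and grips with 20 to 120 N. Pads are 22 mm wide; open, the fingers measure 114 mm over their backs; the gripper's body (76 mm by 85 mm) begins 54 mm behind the grasp point. The pads swing forward as they close: fully open they stand 13 mm farther back than shut.
Start: joints at [64.343, 19.595, 87.324, -0, 73.075, -8.365], TCP at [156.036, 501.296, 231.322] pointing down, gripper open.
Joint ranges: [-145.02, 145.02], [-44.19, 115.74], [2.07, 154.8], [-57.11, 237.11], [16.16, 152.29], [-177.93, 177.93]. Speed limits (degrees/s): [147.25, 147.25, 180, 180, 180, 180].

INTERFACE

Orientations are given as [roll, pitch, yaw] about the fixed x, y, z axes, in that order (R = Rz(yaw) Ry(pitch) Rx(roll)).
In Python, from plant import sensors, vision, bot gives the robot as it stands.
- The arm moves only by the tool carry_out, never from a script. Its argument "targets" is a list of rows, each an object of numbers: "jaw": the gripper command: -1 is shut, 1 is fully open, values between are in proportion; "tx", "ty", "tz": the shift along the tool's x, y, z as a fraction of full scale; "turn": the turn about the tool's z as a fraction of full scale. A call has 1 to 12 rows; each row shifts and turns the commanded pose from where the row before left it, along the tool's axes as they then stand; what a row does not reach is not made up. Full scale, the value 1, is 4 cm for a shift and 0.08 rad for a turn. A row lasts 1/8 s, in which the tool goes at most 62.5 mm and 10.7 degrees, less where a joint would pass 70% of its speed; a pose out of reach is approached as far as the arm can. A call with a number of a shift or a turn outside -1 to 1 is refused whole. A call with a gripper value outside its range is refused whole. The fingers move at their own pace and stop on an object; "grip_force" is the grip in N (left out, the last holds). Time passes only in rows, so rows that do not move let the fingers close. It gives the time, the measured TCP pose, the force, the opening and the grip force at its end, in the units of the state.
- sensors.read_state(): the state, without advancing time (a new reading comes with each control period).
- vision.capture(name): name is "scene" or "top" or "wrist"; returns (picture, depth): 420x560x3 uint8, red, green, blue; 420x560 float32, mm along the optical axis (not along the pixel's ray), 0 where there is no reading.
- vision.get_calibration(name): a dict with "camera_matrix" (3x3 intrinsics, pixels), "camera_from_world" (4x4, takes a point from world to camera coordinates); the wrist camera has in their place "T_tool_cam" (4x4, takes a point from camera to tool coordinates, whose origin is the TCP and whose axes are the flange's). Camera axes: x right, y down, z forward; pixel columns grow to the right and rows downward; lengths in mm; the calibration is good to about 2 mm. A picture is of the moment at which its call begins: read the wrist's pose just before it. get_calibration takes no time and is no camera call.
- bot.finish_job(): hands the job in; it is judged then, once.
The state is a dict: "t": time; "joint_pos": joint angles; "joint_velocities": joint speeds; "effort": joint torques, N m; "tcp_pos": TCP position; "tool_rot": TCP orientation; "contact_force": force on the tool from outside, world axes, zero at the start; "moment": the same for the moment, N m; "width": finger opening in mm; "grip_force": force on a finger pad.
Only numpy, scipy, OpenCV 4.12 (cv2) and the standard library are available. Lean on these libraries where they do the work, as an engineer would, in place of code of your own. Each camera call takes 0.05 s, during which the arm holds its last target. There are 200 camera calls.

## Working session

There is one attempt and no reset: what is moved stays moved. The work goes in short steps, Python scripts to look and compute and a tool call to move; the robot and the scene stay as the last step left them, time stands still between calls to the robot, and variables do not carry over. Pictures are saved under pics/ and viewed, at most 10 in all, crops included, and the job is handed in when it is done.

Besides the shell and the picture viewer there is one more tool, called after ">>>" in YAML: its name, and indented under it one key for each argument. carry_out: Moves the arm, as the interface text tells. Shift numbers are shares of 4 cm and turn numbers shares of 0.08 rad, none past 1 either way. Its arguments: {"type":"object","properties":{"targets":{"type":"array","items":{"type":"object","properties":{"jaw":{"type":"number"},"tx":{"type":"number"},"ty":{"type":"number"},"tz":{"type":"number"},"turn":{"type":"number"}}}},"grip_force":{"type":"number"}},"required":["targets"]}

```bash
ls; mkdir -p pics; cat > h.py <<'E'
import numpy as np, cv2
from plant import sensors, vision, bot
from scipy.spatial.transform import Rotation as R
def cap(n):
    s=sensors.read_state(); p,d=vision.capture(n); c=vision.get_calibration(n)
    K=np.array(c["camera_matrix"])
    if n=="wrist":
        T=np.eye(4);T[:3,:3]=R.from_euler('xyz',s["tool_rot"],degrees=True).as_matrix();T[:3,3]=s["tcp_pos"]
        W=T@np.array(c["T_tool_cam"])
    else: W=np.linalg.inv(np.array(c["camera_from_world"]))
    return p,d,K,W
def cloud(d,K,W):
    v,u=np.mgrid[:d.shape[0],:d.shape[1]]
    P=np.stack([(u-K[0,2])/K[0,0]*d,(v-K[1,2])/K[1,1]*d,d],-1)
    P=P@W[:3,:3].T+W[:3,3]; P[d<=0]=np.nan
    return P
E
python3 - <<'E'
from h import *
print(sensors.read_state())
ims=[]
for n in("top","scene"):
    p,d,K,W=cap(n); np.savez(n+"0.npz",p=p,d=d,K=K,W=W); cv2.imwrite(f"pics/{n}0.png",p[...,::-1]); print(n,W.round(2).tolist(),K[0,0])
E
```

```text
pics
{'t': 0.0, 'joint_pos': array([ 6.43424445e+01,  1.96361194e+01,  8.73776510e+01,  2.61902641e-05,
        7.30763577e+01, -8.36710751e+00]), 'joint_velocities': array([-0.09701643,  0.03526455,  0.02600235, -0.00679681,  0.02632795,
       -0.06128473]), 'effort': array([-1.02032449e-03, -4.33680224e+01, -2.46010959e+01, -3.32882455e-04,
        7.91095459e-03, -9.23477444e-06]), 'tcp_pos': array([155.85288245, 500.9004626 , 230.62628541]), 'tool_rot': array([-1.79910835e+02, -1.31397752e-02,  1.62709534e+02]), 'contact_force': array([-0.32634265, -0.77474626,  0.31693174]), 'moment': array([ 0.02171252, -0.00908391,  0.00669033]), 'grip_force': 0.0, 'width': 85.60097779172833}
top [[0.08, -0.97, 0.21, 246.83], [-1.0, -0.08, 0.01, 81.8], [0.01, -0.21, -0.98, 1226.65], [0.0, 0.0, 0.0, 1.0]] 423.4896945621066
scene [[-0.38, 0.77, -0.51, 1040.78], [0.93, 0.32, -0.2, 312.03], [0.01, -0.54, -0.84, 1024.95], [0.0, 0.0, 0.0, 1.0]] 403.23630794580953
```

View pics/top0.png

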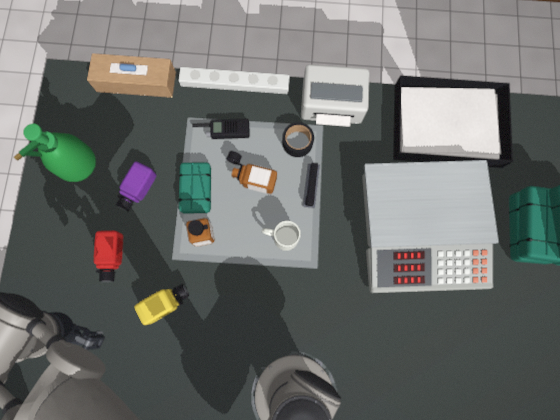

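View pics/scene0.png

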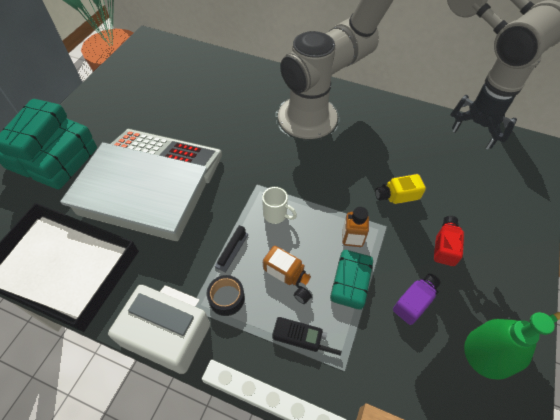

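The top view shows the target bottle at about (260,178) on the mat. Its neck points left (+y) and its open cap is at (234,158) on the far side. The second bottle is at (200,230), the mug at (287,235), the stapler at (311,185) and the pan around (430,205). The scene view agrees: bottle at (285,265), cap at (303,295).

```bash
python3 - <<'E'
from h import *
for n in("top","scene"):
    f=np.load(n+"0.npz"); p,d,K,W=f["p"],f["d"],f["K"],f["W"]
    P=cloud(d,K,W); hsv=cv2.cvtColor(p,cv2.COLOR_RGB2HSV)
    # counter check
    print(n,"mat z med", np.nanmedian(P[(hsv[...,2]>90)&(hsv[...,1]<50)&(P[...,2]<15)&(P[...,0]>300)&(P[...,0]<740)][:,2]))
    m=((hsv[...,0]>5)&(hsv[...,0]<20)&(hsv[...,1]>120)&(hsv[...,2]>60)).astype(np.uint8)
    k,l,st,c=cv2.connectedComponentsWithStats(m)
    for i in range(1,k):
        if st[i,4]>60:
            q=P[l==i]; q=q[~np.isnan(q[:,0])]
            print(st[i],"lo",np.percentile(q,3,0).round(),"hi",np.percentile(q,97,0).round())
    # bottle surroundings points: above mat by >8
    b=(P[...,0]>430)&(P[...,0]<660)&(P[...,1]>60)&(P[...,1]<280)&(P[...,2]>8)
    np.savez(n+"b.npz",q=P[b],c=p[b])
    # upper face of body
    s=(hsv[...,1]>-1)&b&(P[...,2]>57)&(P[...,2]<70)
    k,l,st,c=cv2.connectedComponentsWithStats(s.astype(np.uint8))
    for i in range(1,k):
        if st[i,4]>80:
            q=P[l==i][:,:2].astype(np.float32); print("face",st[i],cv2.minAreaRect(q), np.median(P[l==i][:,2]))
    # pan
    pn=(abs(P[...,2]-96)<6)&(P[...,1]<-50)&(P[...,0]>250)
    k,l,st,c=cv2.connectedComponentsWithStats(pn.astype(np.uint8)); i=1+np.argmax(st[1:,4])
    q=P[l==i]; print("pan",st[i],cv2.minAreaRect(q[:,:2].astype(np.float32)),np.median(q[:,2]))
    # dark cap
    if n=="top": r=np.s_[145:172,222:246]
    else: r=np.s_[282:308,288:316]
    q=P[r][(hsv[r][...,2]<60)&(P[r][...,2]>8)]; print("cap",len(q),np.percentile(q,[3,50,97],axis=0).round(1).tolist())
# ascii map top
f=np.load("top0.npz");P=cloud(f["d"],f["K"],f["W"])
print(P[148:202:3,222:284:4,2].round())
f=np.load("top0.npz");cv2.imwrite("pics/c0.png",cv2.resize(f["p"][135:210,215:295,::-1],None,fx=5,fy=5,interpolation=2))
f=np.load("scene0.npz");a=cv2.resize(f["p"][235:315,255:325,::-1],None,fx=4.6875,fy=4.6875,interpolation=2)
b=cv2.imread("pics/c0.png");cv2.imwrite("pics/c0.png",np.hstack([b,a[:375]]))
E
```

```text
top mat z med 1.9923675418835955
[239 164  38  29 359] lo [558.  97.  26.] hi [619. 197.  68.]
[188 219  26  24 260] lo [387. 259.  66.] hi [446. 313. 116.]
face [239 163  37  27 666] ((593.6795654296875, 147.5074920654297), (101.302001953125, 62.48638916015625), 79.95123291015625) 63.469549287969244
pan [  364   160   134    87 10302] ((545.8285522460938, -333.7137451171875), (234.7683868408203, 346.17236328125), 6.393486499786377) 96.16577835001942
cap 141 [[617.0, 199.3, 14.1], [647.6, 220.5, 47.4], [661.7, 240.5, 55.7]]
scene mat z med 2.7286447366943776
[ 64  22  30  30 366] lo [ -977. -2004.  -741.] hi [ -716. -1973.  -656.]
[  81   29   52   42 1039] lo [ -646. -1489.  -407.] hi [ -343. -1304.  -380.]
[343 212  26  33 332] lo [406. 268.  40.] hi [455. 327. 110.]
[264 246  40  39 461] lo [568. 103.  25.] hi [629. 201.  67.]
[300 273  10  12  76] lo [594. 207.  21.] hi [617. 225.  49.]
[361 405  37  15 295] lo [848. 443.  73.] hi [874. 506.  78.]
face [263 246  41  32 742] ((594.55224609375, 150.6446990966797), (102.80689239501953, 62.19862747192383), 81.26408386230469) 63.85000
[... 744 characters left out ...]
 65. 62. 64. 65.  7.  3.  6.]
 [ 4.  3.  2. 41. 50. 56. 63. 66. 67. 68. 62. 63. 65. 65. -2. -2.]
 [ 4.  1. -2. 34. 46. 60. 68. 63. 63. 66. 63. 63. 62. 64.  3. -2.]
 [ 1.  4. -1.  5. 42. 59. 65. 62. 65. 70. 65. 61. 61. 61. -0. -0.]
 [ 1.  1.  4.  2.  0. 56. 68. 63. 64. 63. 61. 67. 69. 58.  1.  3.]
 [ 8.  4.  4.  4.  2. 27. 49. 57. 63. 61. 65. 65. 62. 28.  2.  1.]
 [-2. -2.  0.  4.  2.  4. 14. 32. 40. 49. 59. 62. 60.  6. -1. -0.]
 [ 5. -0.  3.  2. -1. -1.  3.  3. -0. 16. 29. 38. 49.  3.  5.  6.]
 [-2. -1. -1.  3.  6.  0.  8.  3.  2.  0.  5. -4.  6.  5.  2.  5.]
 [-1. -2.  5.  1. -0.  1.  0.  1.  3.  5.  2.  3.  7.  6.  0.  9.]
 [ 5.  7.  7. -2.  1.  3.  5.  3.  2.  2.  4. -1.  1.  3.  2.  3.]]
```

View pics/c0.png

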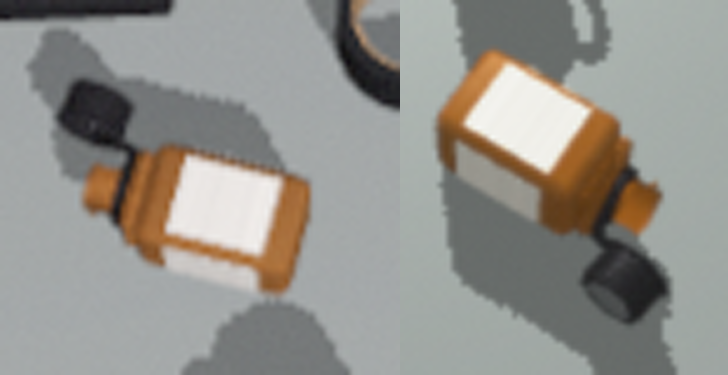

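The crops show the cap standing about on edge beside the neck, on the far (+x) side, with a gap of about 16 mm. Measured: bottle base at (585.5,97.7) and axis at yaw ~80.6°. The face size, its height and the rim at y=225 all agree with the given sizes. I'll move over now.

>>> carry_out:
  targets:
    - {"tx": -1, "ty": -0.23, "jaw": -0.15}
    - {"tx": -1, "ty": -0.23, "jaw": -0.15}
    - {"tx": -1, "ty": -0.23, "jaw": -0.15}
    - {"tx": -1, "ty": -0.23, "jaw": -0.15}
    - {"tx": -1, "ty": -0.23, "jaw": -0.15}
    - {"tx": -1, "ty": -0.23, "jaw": -0.15}
    - {"tx": -1, "ty": -0.23, "jaw": -0.15}
    - {"tx": -1, "ty": -0.23, "jaw": -0.15}
    - {"tx": -1, "ty": -0.23, "jaw": -0.15}
    - {"tx": -1, "ty": -0.23, "jaw": -0.15}
    - {"tx": -0.6, "ty": -0.23, "jaw": -0.15, "turn": 1}
    - {"tx": 0, "ty": 0, "jaw": -0.15, "turn": 1}

```text
$.targets[0]: bad value
```

>>> carry_out:
  targets:
    - {"jaw": -0.15, "turn": 1}
    - {"jaw": -0.15, "turn": 1}
    - {"jaw": -0.15, "turn": 1}
    - {"jaw": -0.15, "turn": 1}
    - {"jaw": -0.15, "turn": 1}
    - {"jaw": -0.15, "turn": 1}
    - {"jaw": -0.15, "turn": 1}
    - {"jaw": -0.15, "turn": 1}
    - {"jaw": -0.15, "turn": 1}
    - {"jaw": -0.15, "turn": 1}
    - {"jaw": -0.15, "turn": 1}
    - {"jaw": -0.15, "turn": 1}

```text
$.targets[0]: bad value
```

>>> carry_out:
  targets:
    - {"jaw": -0.15, "turn": 1}
    - {"jaw": -0.15, "turn": 1}
    - {"jaw": -0.15, "turn": 1}
    - {"jaw": -0.15, "turn": 0.9}
    - {"jaw": -0.15}

```text
$.targets[0]: bad value
```

```bash
cat >> h.py <<'E'
def st():
    s=sensors.read_state(); return s["t"],s["tcp_pos"].round(1),s["tool_rot"].round(1),s["joint_pos"].round(0),s["contact_force"].round(1),s["moment"].round(2),round(s["width"],1),s["grip_force"]
def delta(t):
    "tool-axis shift to world TCP target, units of 40 mm"
    s=sensors.read_state(); M=R.from_euler('xyz',s["tool_rot"],degrees=True).as_matrix()
    return (M.T@(np.array(t)-s["tcp_pos"])/40).round(2)
B=np.array([585.5,97.7]);A=np.array([.163,.987]);X=np.array([.987,-.163])
E
python3 - <<'E'
from h import *
print(st())
p,d,K,W=cap("wrist"); cv2.imwrite("pics/w1.png",p[...,::-1])
P=cloud(d,K,W); hsv=cv2.cvtColor(p,cv2.COLOR_RGB2HSV)
m=((hsv[...,0]>5)&(hsv[...,0]<20)&(hsv[...,1]>120)&(hsv[...,2]>60)&(P[...,2]>8)).astype(np.uint8)
k,l,s,c=cv2.connectedComponentsWithStats(m)
for i in range(1,k):
    if s[i,4]>150:
        q=P[l==i]; print(s[i],np.nanpercentile(q,[2,98],axis=0).round().tolist())
f=np.load("top0.npz");P=cloud(f["d"],f["K"],f["W"])
for nm,(a,b,c,e) in dict(stapler=(165,206,302,320),parcel=(162,214,178,214),radio=(116,140,190,252),mug=(218,250,262,302),tape=(122,157,280,316)).items():
    q=P[a:b,c:e].reshape(-1,3); q=q[q[:,2]>12]; print(nm,np.percentile(q,[3,97],axis=0).round().tolist())
print(delta([603.7,244.8,150]))
E
```

```text
(0.1, array([155.9, 501. , 230.7]), array([-179.9,   -0. ,  162.7]), array([64., 20., 87.,  0., 73., -8.]), array([ 0.1, -0.3,  0.5]), array([-0.  , -0.  , -0.02]), 85.4, 0.0)
[186 359  43  34 389] [[383.0, 281.0, 9.0], [425.0, 328.0, 59.0]]
stapler [[529.0, -26.0, 12.0], [645.0, 5.0, 45.0]]
parcel [[482.0, 284.0, 23.0], [620.0, 370.0, 51.0]]
radio [[717.0, 192.0, 17.0], [772.0, 342.0, 40.0]]
mug [[394.0, 21.0, 14.0], [462.0, 115.0, 93.0]]
tape [[680.0, -3.0, 15.0], [769.0, 82.0, 51.0]]
[-12.59  -2.79   2.02]
```

View pics/w1.png

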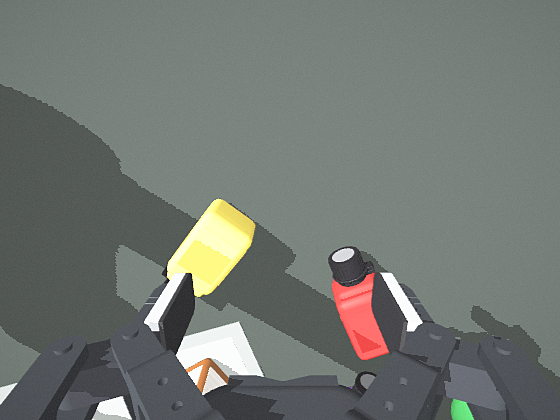

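The wrist view shows the yellow (210,245) and red (360,300) decoys below the unmoved arm, because the calls were refused. Rows probably need all five fields.

>>> carry_out:
  targets:
    - {"tx": -1, "ty": -0.23, "tz": 0, "turn": 0, "jaw": -0.15}
    - {"tx": -1, "ty": -0.23, "tz": 0, "turn": 0, "jaw": -0.15}
    - {"tx": -1, "ty": -0.23, "tz": 0, "turn": 0, "jaw": -0.15}
    - {"tx": -1, "ty": -0.23, "tz": 0, "turn": 0, "jaw": -0.15}
    - {"tx": -1, "ty": -0.23, "tz": 0, "turn": 0, "jaw": -0.15}
    - {"tx": -1, "ty": -0.23, "tz": 0, "turn": 0, "jaw": -0.15}
    - {"tx": -1, "ty": -0.23, "tz": 0, "turn": 0, "jaw": -0.15}
    - {"tx": -1, "ty": -0.23, "tz": 0, "turn": 0, "jaw": -0.15}
    - {"tx": -1, "ty": -0.23, "tz": 0, "turn": 0, "jaw": -0.15}
    - {"tx": -1, "ty": -0.23, "tz": 0, "turn": 0, "jaw": -0.15}
    - {"tx": -1, "ty": -0.23, "tz": 0, "turn": 0, "jaw": -0.15}
    - {"tx": -1, "ty": -0.23, "tz": 0, "turn": 1, "jaw": -0.15}

```text
t: 1.65
tcp_pos: [582.5, 252.4, 230.9]
tool_rot: [-180.0, -0.0, 158.0]
contact_force: [0.6, -0.5, 0.1]
width: 36.1
grip_force: 0.0
```

>>> carry_out:
  targets:
    - {"tx": 0, "ty": 0, "tz": 0, "turn": 1, "jaw": -0.15}
    - {"tx": 0, "ty": 0, "tz": 0, "turn": 1, "jaw": -0.15}
    - {"tx": 0, "ty": 0, "tz": 0, "turn": 1, "jaw": -0.15}
    - {"tx": 0, "ty": 0, "tz": 0, "turn": 1, "jaw": -0.15}
    - {"tx": 0, "ty": 0, "tz": 0, "turn": 1, "jaw": -0.15}
    - {"tx": 0, "ty": 0, "tz": 0, "turn": 1, "jaw": -0.15}
    - {"tx": 0, "ty": 0, "tz": 0, "turn": 1, "jaw": -0.15}
    - {"tx": 0, "ty": 0, "tz": 0, "turn": 1, "jaw": -0.15}
    - {"tx": 0, "ty": 0, "tz": 0, "turn": 1, "jaw": -0.15}
    - {"tx": 0, "ty": 0, "tz": 0, "turn": 1, "jaw": -0.15}
    - {"tx": 0, "ty": 0, "tz": 0, "turn": 1, "jaw": -0.15}
    - {"tx": 0, "ty": 0, "tz": 0, "turn": 1, "jaw": -0.15}

```text
t: 3.15
tcp_pos: [581.4, 253.2, 230.8]
tool_rot: [-180.0, 0.0, 103.0]
contact_force: [-0.7, -0.7, 0.4]
width: 36.3
grip_force: 0.0
```

>>> carry_out:
  targets:
    - {"tx": 0, "ty": 0, "tz": 0, "turn": 1, "jaw": -0.15}
    - {"tx": 0, "ty": 0, "tz": 0, "turn": 1, "jaw": -0.15}
    - {"tx": 0, "ty": 0, "tz": 0, "turn": 1, "jaw": -0.15}
    - {"tx": 0, "ty": 0, "tz": 0, "turn": 1, "jaw": -0.15}
    - {"tx": 0, "ty": 0, "tz": 0, "turn": 0.9, "jaw": -0.15}
    - {"tx": 0, "ty": 0, "tz": 0, "turn": 0, "jaw": -0.15}

```text
t: 3.9
tcp_pos: [581.4, 253.2, 230.9]
tool_rot: [-180.0, 0.0, 80.7]
contact_force: [0.4, 0.2, 0.1]
width: 36.1
grip_force: 0.0
```

```bash
python3 - <<'E'
from h import *
print(st())
p,d,K,W=cap("wrist"); cv2.imwrite("pics/w2.png",p[...,::-1])
P=cloud(d,K,W); hsv=cv2.cvtColor(p,cv2.COLOR_RGB2HSV)
m=((hsv[...,0]>5)&(hsv[...,0]<20)&(hsv[...,1]>120)&(hsv[...,2]>60)&(P[...,2]>8)).astype(np.uint8)
k,l,s,c=cv2.connectedComponentsWithStats(m)
for i in range(1,k):
    if s[i,4]>150:
        q=P[l==i]; print(s[i],np.nanpercentile(q,[2,98],axis=0).round().tolist())
print(delta([603.7,244.8,150]))
E
```

```text
(3.9, array([581.4, 253.2, 230.9]), array([-180. ,    0. ,   80.7]), array([17., 31., 68.,  0., 80., 26.]), array([0.4, 0.2, 0.1]), array([ 0.01,  0.04, -0.03]), 36.1, 0.0)
[  60  131  114   81 3218] [[399.0, 269.0, 14.0], [455.0, 328.0, 105.0]]
[295 199  27  22 465] [[592.0, 205.0, 18.0], [619.0, 224.0, 48.0]]
[ 282  217   55   94 2316] [[561.0, 102.0, 28.0], [625.0, 202.0, 64.0]]
[-0.12  0.58  2.02]
```

View pics/w2.png

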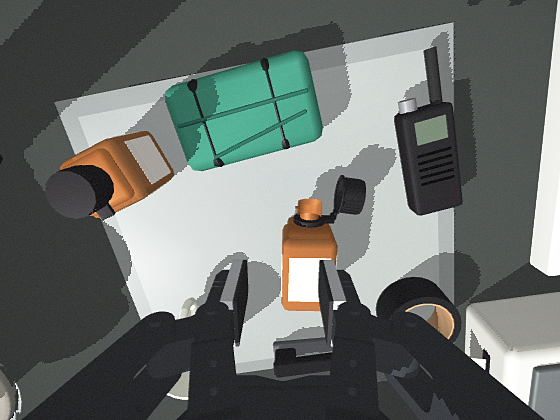

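The wrist view shows the bottle at (310,255), its neck at (308,208) and the cap at (348,195), with clear mat around the neck. The neck position matches the estimate. I'll descend beyond the mouth, nudge the cap outward a little, then slide back around the neck.

>>> carry_out:
  targets:
    - {"tx": -0.12, "ty": 0.48, "tz": 1, "turn": 0, "jaw": -0.15}
    - {"tx": 0, "ty": 0, "tz": 1, "turn": 0, "jaw": -0.15}
    - {"tx": 0, "ty": 0, "tz": 1, "turn": 0, "jaw": -0.15}
    - {"tx": 0, "ty": 0, "tz": 1, "turn": 0, "jaw": -0.15}
    - {"tx": 0, "ty": 0, "tz": 0.6, "turn": 0, "jaw": -0.15}
    - {"tx": 0, "ty": 0, "tz": 0.5, "turn": 0, "jaw": -0.15}
    - {"tx": 0, "ty": 0, "tz": 0, "turn": 0, "jaw": -0.15}

```text
t: 4.82
tcp_pos: [598.5, 245.0, 25.5]
tool_rot: [-179.8, 0.1, 80.7]
contact_force: [1.3, 0.3, -0.5]
width: 36.0
grip_force: 0.0
```

>>> carry_out:
  targets:
    - {"tx": 0, "ty": 0.14, "tz": 0, "turn": 0, "jaw": -0.15}
    - {"tx": 0, "ty": 0.14, "tz": 0, "turn": 0, "jaw": -0.15}
    - {"tx": 0, "ty": 0.14, "tz": 0, "turn": 0, "jaw": -0.15}
    - {"tx": 0, "ty": 0, "tz": 0, "turn": 0, "jaw": -0.15}
    - {"tx": 0, "ty": -0.18, "tz": 0, "turn": 0, "jaw": -0.15}
    - {"tx": 0, "ty": 0, "tz": 0, "turn": 0, "jaw": -0.15}

```text
t: 5.58
tcp_pos: [608.2, 244.0, 27.2]
tool_rot: [-179.9, 0.0, 80.7]
contact_force: [0.3, -0.3, 0.6]
width: 36.3
grip_force: 0.0
```

```bash
python3 - <<'E'
from h import *
print(st())
s=sensors.read_state(); r=s["tcp_pos"][:2]-B; print("x_b,z_b",r@X,r@A)
p,d,K,W=cap("wrist"); cv2.imwrite("pics/w3.png",p[...,::-1])
E
```

```text
(5.575, array([608.2, 244. ,  27.2]), array([-179.9,    0. ,   80.7]), array([15., 45., 78.,  0., 58., 24.]), array([ 0.3, -0.3,  0.6]), array([-0.04,  0.01,  0.  ]), 36.3, 0.0)
x_b,z_b -1.4303589031517923 148.12913957288538
```

View pics/w3.png

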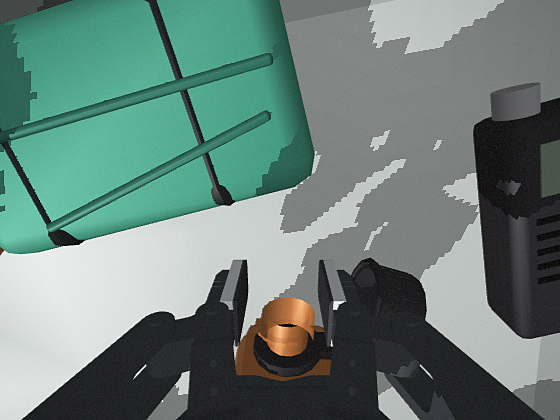

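The fingers stand on either side of the mouth (290,310), with the cap outside the right finger at (390,290). I'll slide back 20 mm and close.

>>> carry_out:
  targets:
    - {"tx": -0.17, "ty": 0.03, "tz": 0.05, "turn": 0, "jaw": -0.15}
    - {"tx": -0.17, "ty": 0, "tz": 0, "turn": 0, "jaw": -0.15}
    - {"tx": -0.17, "ty": 0, "tz": 0, "turn": 0, "jaw": -0.15}
    - {"tx": 0, "ty": 0, "tz": 0, "turn": 0, "jaw": -0.6}
    - {"tx": 0, "ty": 0, "tz": 0, "turn": 0, "jaw": -0.6}
    - {"tx": 0, "ty": 0, "tz": 0, "turn": 0, "jaw": -0.6}
  grip_force: 30

```text
t: 6.38
tcp_pos: [607.2, 223.2, 25.4]
tool_rot: [180.0, 0.0, 80.7]
contact_force: [0.2, -3.0, 1.7]
width: 27.8
grip_force: 29.5
```

>>> carry_out:
  targets:
    - {"tx": -0.08, "ty": 0, "tz": -0.3, "turn": 0, "jaw": -0.6}
    - {"tx": -0.1, "ty": 0, "tz": -0.28, "turn": 0, "jaw": -0.6}
    - {"tx": -0.13, "ty": 0, "tz": -0.26, "turn": 0, "jaw": -0.6}
    - {"tx": -0.14, "ty": 0, "tz": -0.25, "turn": 0, "jaw": -0.6}
    - {"tx": -0.17, "ty": 0, "tz": -0.23, "turn": 0, "jaw": -0.6}
    - {"tx": -0.19, "ty": 0, "tz": -0.21, "turn": 0, "jaw": -0.6}
    - {"tx": -0.21, "ty": 0, "tz": -0.2, "turn": 0, "jaw": -0.6}
    - {"tx": -0.22, "ty": 0, "tz": -0.18, "turn": 0, "jaw": -0.6}
    - {"tx": -0.24, "ty": 0, "tz": -0.16, "turn": 0, "jaw": -0.6}
    - {"tx": -0.25, "ty": 0, "tz": -0.14, "turn": 0, "jaw": -0.6}
    - {"tx": -0.26, "ty": 0, "tz": -0.12, "turn": 0, "jaw": -0.6}
    - {"tx": -0.27, "ty": 0, "tz": -0.09, "turn": 0, "jaw": -0.6}

```text
t: 7.88
tcp_pos: [592.2, 133.6, 122.3]
tool_rot: [-180.0, -0.0, 80.7]
contact_force: [-0.3, -0.7, -4.8]
width: 26.9
grip_force: 29.7
```

```bash
python3 - <<'E'
from h import *
print(st())
p,d,K,W=cap("scene"); q=p[190:330,210:390,::-1]
p2,d2,K,W=cap("wrist")
cv2.imwrite("pics/s4.png",np.hstack([cv2.resize(q,(540,420),interpolation=2),p2[200:,170:430,::-1].repeat(1,0) if 0 else cv2.resize(p2[200:,170:430,::-1],(260,420))]))
E
```

```text
(7.875, array([592.2, 133.6, 122.3]), array([-180. ,   -0. ,   80.7]), array([ 5., 34., 82.,  0., 64., 15.]), array([-0.3, -0.7, -4.8]), array([ 0.03,  0.01, -0.1 ]), 26.9, 29.677056283835554)
```

View pics/s4.png

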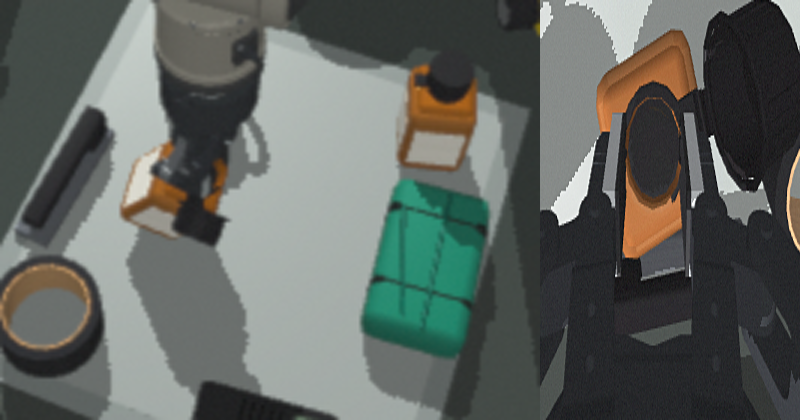

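The scene crop shows the bottle held by its neck at (175,190), tilted roughly 30° from upright and clear of the clutter. The wrist crop shows the mouth between the pads and the cap outside the right finger. The −4.8 N reading says it hangs free, so I'll lower gently until the base edge touches.

>>> carry_out:
  targets:
    - {"tx": 0, "ty": 0, "tz": 0.06, "turn": 0, "jaw": -0.6}
    - {"tx": 0, "ty": 0, "tz": 0.06, "turn": 0, "jaw": -0.6}
  grip_force: 25

```text
t: 8.22
tcp_pos: [594.2, 135.8, 120.4]
tool_rot: [179.7, -0.2, 80.7]
contact_force: [-3.2, 4.4, 20.9]
width: 27.0
grip_force: 30.8
```

```bash
python3 - <<'E'
from h import *
print(st())
p,d,K,W=cap("scene");P=cloud(d,K,W)
q=P[(P[...,0]>520)&(P[...,0]<640)&(P[...,1]>30)&(P[...,1]<170)&(P[...,2]>-5)&(P[...,2]<105)]
# body profile in (a,z) plane
a=(q[:,:2]-B)@A
for z in range(0,105,8):
    m=(q[:,2]>=z)&(q[:,2]<z+8); 
    if m.sum()>3: print(z,m.sum(),np.percentile(a[m],[3,50,97]).round(),np.percentile(((q[:,:2]-B)@X)[m],[3,97]).round())
E
```

```text
(8.225, array([594.2, 135.8, 120.4]), array([179.7,  -0.2,  80.7]), array([ 6., 34., 82.,  0., 63., 15.]), array([-3.2,  4.4, 20.9]), array([0.81, 0.47, 0.05]), 27.0, 30.77369648963213)
0 934 [-68.  26.  71.] [-66.  56.]
8 5 [-54. -32.  57.] [23. 51.]
16 5 [ 3.  9. 18.] [24. 29.]
24 11 [-13.   1.  17.] [27. 35.]
32 16 [-32. -10.  17.] [27. 39.]
40 30 [-43. -21.  14.] [ 2. 40.]
48 35 [-43. -26.  18.] [-9. 39.]
56 33 [-36. -19.  21.] [-7. 39.]
64 34 [-34. -17.  19.] [-5. 39.]
72 33 [-29. -16.  23.] [-8. 38.]
80 39 [-22.  -7.  50.] [-6. 39.]
88 35 [-21.   0.  55.] [-12.  39.]
96 66 [-15.  22.  54.] [-6. 38.]
104 5 [-11.  17.  45.] [-10.  36.]
```

The base edge is now on the mat (+21 N), and the body is about 28° off vertical. I'll continue the arc about the edge with slight relief.

>>> carry_out:
  targets:
    - {"tx": -0.2, "ty": 0, "tz": -0.06, "turn": 0, "jaw": -0.6}
    - {"tx": -0.2, "ty": 0, "tz": -0.03, "turn": 0, "jaw": -0.6}
    - {"tx": -0.2, "ty": 0, "tz": -0.02, "turn": 0, "jaw": -0.6}
    - {"tx": -0.2, "ty": 0, "tz": -0.02, "turn": 0, "jaw": -0.6}
  grip_force: 20

```text
t: 8.78
tcp_pos: [587.7, 102.6, 123.0]
tool_rot: [179.9, -0.0, 80.7]
contact_force: [0.6, -0.0, 0.8]
width: 26.9
grip_force: 27.5
```

```bash
cat > prof.py <<'E'
from h import *
print(st())
p,d,K,W=cap("scene");P=cloud(d,K,W)
q=P[(P[...,0]>520)&(P[...,0]<640)&(P[...,1]>30)&(P[...,1]<190)&(P[...,2]>8)&(P[...,2]<105)]
a=(q[:,:2]-B)@A
for z in range(8,105,12):
    m=(q[:,2]>=z)&(q[:,2]<z+12)
    if m.sum()>3: print(z,m.sum(),np.percentile(a[m],[3,50,97]).round(),np.percentile(((q[:,:2]-B)@X)[m],[3,97]).round())
E
python3 prof.py
```

```text
(8.775, array([587.7, 102.6, 123. ]), array([179.9,  -0. ,  80.7]), array([ 3., 33., 84.,  0., 63., 12.]), array([ 0.6, -0. ,  0.8]), array([ 0.07, -0.25,  0.02]), 26.9, 27.452800842002034)
8 11 [-36.   8.  72.] [-3. 34.]
20 31 [-44.  -5.  20.] [18. 44.]
32 43 [-50. -13.  18.] [ 8. 43.]
44 48 [-49. -11.  21.] [ 5. 43.]
56 28 [-45. -22.   7.] [ 6. 42.]
68 29 [-39. -19.  -3.] [10. 41.]
80 31 [-34.  -8.  32.] [-19.  41.]
92 55 [-27.  -5.  30.] [-27.  40.]
104 13 [-16.  20.  31.] [-9. 36.]
```

>>> carry_out:
  targets:
    - {"tx": -0.2, "ty": 0, "tz": 0.04, "turn": 0, "jaw": -0.6}
    - {"tx": -0.2, "ty": 0, "tz": 0.03, "turn": 0, "jaw": -0.6}
    - {"tx": -0.2, "ty": 0, "tz": 0.03, "turn": 0, "jaw": -0.6}
    - {"tx": -0.1, "ty": 0, "tz": 0.02, "turn": 0, "jaw": -0.6}

```text
t: 9.32
tcp_pos: [584.4, 74.5, 118.7]
tool_rot: [179.7, -0.0, 80.6]
contact_force: [4.2, 0.4, 6.8]
width: 27.3
grip_force: 27.5
```

```bash
python3 prof.py
```

```text
(9.325, array([584.4,  74.5, 118.7]), array([179.7,  -0. ,  80.6]), array([-0., 32., 86., -0., 62.,  9.]), array([4.2, 0.4, 6.8]), array([ 0.02, -0.65, -0.05]), 27.3, 27.49508958309889)
8 24 [-32.  -8.  16.] [ 4. 44.]
20 41 [-33.  -4.  16.] [14. 45.]
32 46 [-36.  -7.  16.] [18. 45.]
44 53 [-33.  -6.  16.] [16. 44.]
56 44 [-34.  -6.  16.] [19. 43.]
68 27 [-34.   4.  18.] [ 4. 43.]
80 31 [-34.   9.  18.] [-27.  42.]
92 70 [-42.  -1.  16.] [-28.  40.]
104 8 [-13.  -2.   8.] [-24.   5.]
```

```bash
cat > tilt.py <<'E'
from h import *
def fit(q):
    for _ in range(4):
        c=q.mean(0); n=np.linalg.svd(q-c)[2][2]; r=abs((q-c)@n); q=q[r<max(2.5,2*np.median(r))]
    return c,n,len(q)
Q=[]
for _ in range(3):
    p,d,K,W=cap("scene");Q.append(cloud(d,K,W))
P=np.nanmedian(Q,0)
G=np.stack([np.gradient(cv2.GaussianBlur(np.nan_to_num(P),(3,3),0),axis=i) for i in(0,1)])
N=np.cross(G[0],G[1]);N/=np.linalg.norm(N,axis=-1,keepdims=True)+1e-9
b=(P[...,0]>500)&(P[...,0]<660)&(P[...,1]>-20+30)&(P[...,1]<180)&(P[...,2]>12)&(P[...,2]<95)
for nm,D in(("x",X),("a",A)):
    q=P[b&(abs(N[...,:2]@D)>.85)]; c,n,k=fit(q); n*=np.sign(n[:2]@D); print(nm,k,"c",c.round(1),"n_b",(n[:2]@X).round(3),(n[:2]@A).round(3),"nz",n[2].round(3))
E
python3 tilt.py
```

```text
x 115 c [618.6  80.6  40.4] n_b 0.883 0.469 nz 0.029
a 49 c [601.  109.6  64.5] n_b -0.328 0.945 nz -0.021
```

The face normals show the bottle vertical to within about 1.5°. It yawed by ~20° as the round neck turned in the pads. I'll release it and rise.

>>> carry_out:
  targets:
    - {"tx": 0, "ty": 0, "tz": 0, "turn": 0, "jaw": -0.25}
    - {"tx": 0, "ty": 0, "tz": 0, "turn": 0, "jaw": -0.22}
    - {"tx": 0, "ty": 0, "tz": 0, "turn": 0, "jaw": -0.22}
    - {"tx": 0, "ty": 0, "tz": -0.3, "turn": 0, "jaw": -0.22}
    - {"tx": 0, "ty": 0, "tz": -0.6, "turn": 0, "jaw": -0.22}
    - {"tx": 0, "ty": 0, "tz": -1, "turn": 0, "jaw": -0.22}
    - {"tx": 0, "ty": 0, "tz": -1, "turn": 0, "jaw": -1}
    - {"tx": -1, "ty": 0, "tz": -0.5, "turn": 0, "jaw": -1}
    - {"tx": -1, "ty": 0, "tz": 0, "turn": 0, "jaw": -1}
    - {"tx": 0, "ty": 0, "tz": 0, "turn": 0, "jaw": -1}

```text
t: 10.78
tcp_pos: [568.8, -5.8, 254.4]
tool_rot: [-180.0, 0.0, 80.5]
contact_force: [-0.2, 0.3, 0.1]
width: -0.2
grip_force: 0.0
```

```bash
python3 tilt.py; python3 - <<'E'
from h import *
print(st())
ims=[]
for n,r in(("scene",np.s_[190:300,230:340]),("wrist",np.s_[:,:]),("top",np.s_[140:240,230:330])):
    p,d,K,W=cap(n);P=cloud(d,K,W);hsv=cv2.cvtColor(p,cv2.COLOR_RGB2HSV)
    np.savez(n+"5.npz",p=p,d=d,K=K,W=W)
    q=p[r][...,::-1]; ims.append(cv2.resize(q,(int(290*q.shape[1]/q.shape[0]),290),interpolation=2) if n!="wrist" else cv2.resize(q,(220,165)))
    b=(P[...,0]>500)&(P[...,0]<690)&(P[...,1]>30)&(P[...,1]<190)
    dk=b&(hsv[...,2]<70)&(P[...,2]>108)&(P[...,2]<175)
    if dk.sum()>10: print(n,"dark",dk.sum(),np.percentile(P[dk],[3,50,97],axis=0).round().tolist())
    o=b&(hsv[...,0]>5)&(hsv[...,0]<20)&(hsv[...,1]>120)&(P[...,2]>118)&(P[...,2]<140)
    if o.sum()>5: print(n,"neck",o.sum(),np.percentile(P[o],[3,50,97],axis=0).round().tolist())
ims[1]=cv2.copyMakeBorder(ims[1],0,125,0,0,cv2.BORDER_CONSTANT)
cv2.imwrite("pics/s5.png",np.hstack(ims)[:600,:800])
E
```

```text
x 74 c [620.1  79.6  29.8] n_b 0.885 0.465 nz 0.018
a 51 c [603.8  98.9  66.8] n_b -0.992 0.119 nz 0.057
(10.925, array([569.3,  -3.2, 253.7]), array([-179.9,   -0. ,   80.7]), array([-8., 23., 78.,  0., 79.,  1.]), array([-0.3,  0.4, -0.4]), array([0.02, 0.05, 0.02]), -0.0, 0.0)
scene dark 253 [[580.0, 66.0, 112.0], [638.0, 87.0, 142.0], [657.0, 110.0, 155.0]]
scene neck 55 [[576.0, 59.0, 119.0], [593.0, 73.0, 125.0], [628.0, 107.0, 137.0]]
wrist dark 4512 [[578.0, 62.0, 111.0], [629.0, 83.0, 120.0], [655.0, 106.0, 152.0]]
wrist neck 206 [[575.0, 55.0, 119.0], [588.0, 60.0, 125.0], [603.0, 82.0, 129.0]]
top dark 273 [[581.0, 70.0, 111.0], [635.0, 85.0, 123.0], [654.0, 106.0, 154.0]]
top neck 10 [[580.0, 71.0, 121.0], [599.0, 76.0, 124.0], [605.0, 83.0, 128.0]]
```

View pics/s5.png

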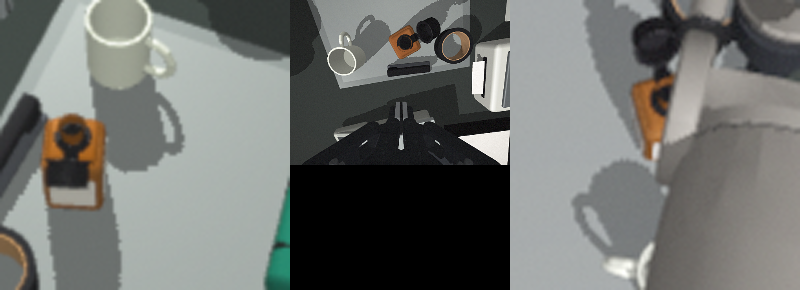

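Bottle standing upright and released, with the cap out on its +x side (scene crop cap at (70,172), mouth at (75,130)). Next I'll fix the axis and tether bearing more precisely.

```bash
python3 - <<'E'
from h import *
for n in("wrist","scene"):
    f=np.load(n+"5.npz");p,d,K,W=f["p"],f["d"],f["K"],f["W"];P=cloud(d,K,W);hsv=cv2.cvtColor(p,cv2.COLOR_RGB2HSV)
    c=np.array([589,70.])
    near=np.hypot(P[...,0]-c[0],P[...,1]-c[1])
    rim=(near<22)&(P[...,2]>122)&(P[...,2]<138)
    q=P[rim]; print(n,"rim",len(q),cv2.minEnclosingCircle(q[:,:2].astype(np.float32)),np.median(q[:,2]))
    r=[];
    for z0 in range(102,166,6):
        m=(P[...,0]>500)&(P[...,0]<690)&(P[...,1]>30)&(P[...,1]<150)&(near>24)&(P[...,2]>z0)&(P[...,2]<z0+6)
        if m.sum()>5: print(z0,m.sum(),np.percentile(P[m][:,:2],[5,95],axis=0).round().tolist())
    cp=(hsv[...,2]<70)&(near>34)&(near<85)&(P[...,2]>118)&(P[...,2]<165)
    print("cap",cv2.minAreaRect(P[cp][:,:2].astype(np.float32)),P[cp].mean(0))
    sh=(P[...,2]>102)&(P[...,2]<110)&(near<40)&(hsv[...,1]>100)
    print("shoulder",sh.sum(),cv2.minAreaRect(P[sh][:,:2].astype(np.float32)))
    sh=(P[...,2]>88)&(P[...,2]<110)&(near<50)&(hsv[...,1]>100)
    print("shoulder+",sh.sum(),cv2.minAreaRect(P[sh][:,:2].astype(np.float32)))
E
```

```text
wrist rim 198 ((588.8368530273438, 69.57168579101562), 15.792012214660645) 124.85442544777709
102 548 [[563.0, 46.0], [616.0, 98.0]]
108 222 [[610.0, 74.0], [641.0, 95.0]]
114 780 [[615.0, 76.0], [643.0, 98.0]]
120 377 [[617.0, 70.0], [639.0, 100.0]]
126 176 [[618.0, 66.0], [647.0, 110.0]]
132 210 [[621.0, 66.0], [657.0, 109.0]]
138 542 [[625.0, 69.0], [658.0, 106.0]]
144 644 [[629.0, 73.0], [652.0, 103.0]]
150 261 [[632.0, 77.0], [643.0, 100.0]]
156 7 [[637.0, 87.0], [639.0, 91.0]]
cap ((638.6116333007812, 89.06112670898438), (40.37754440307617, 43.52082824707031), 21.23054313659668) [638.0173985   89.22179698 137.62887082]
shoulder 1357 ((589.523193359375, 71.17135620117188), (47.79387664794922, 48.13520431518555), 19.496408462524414)
shoulder+ 2590 ((589.399169921875, 71.2882080078125), (60.35708999633789, 60.65278244018555), 19.21595001220703)
scene rim 46 ((588.0714111328125, 72.019287109375), 14.543492317199707) 126.48387468774382
102 64 [[565.0, 57.0], [615.0, 100.0]]
114 8 [[611.0, 78.0], [619.0, 88.0]]
132 24 [[630.0, 74.0], [657.0, 113.0]]
138 43 [[628.0, 74.0], [658.0, 110.0]]
144 81 [[632.0, 77.0], [655.0, 106.0]]
150 24 [[635.0, 76.0], [648.0, 101.0]]
156 7 [[636.0, 84.0], [642.0, 98.0]]
cap ((644.166748046875, 94.29672241210938), (25.365840911865234, 40.676177978515625), 29.282419204711914) [644.78301738  94.50201892 145.86988889]
shoulder 120 ((589.8294677734375, 74.15351867675781), (45.88187026977539, 49.17213439941406), 18.293682098388672)
shoulder+ 211 ((592.5931396484375, 75.40821838378906), (59.20671844482422, 60.66209411621094), 23.108919143676758)
```

>>> carry_out:
  targets:
    - {"tx": 0, "ty": 0, "tz": 0, "turn": -1, "jaw": -1}
    - {"tx": 0, "ty": 0, "tz": 0, "turn": -1, "jaw": -1}
    - {"tx": 0, "ty": 0, "tz": 0, "turn": -1, "jaw": -1}
    - {"tx": 0, "ty": 0, "tz": 0, "turn": -1, "jaw": -1}
    - {"tx": 0, "ty": 0, "tz": 0, "turn": -1, "jaw": -1}
    - {"tx": 0, "ty": 0, "tz": 0, "turn": -1, "jaw": -1}
    - {"tx": 0, "ty": 0, "tz": 0, "turn": -0.3, "jaw": -1}
    - {"tx": 0.4, "ty": 0.96, "tz": 0, "turn": 0, "jaw": -1}
    - {"tx": 0.4, "ty": 0.96, "tz": 0, "turn": 0, "jaw": -1}
    - {"tx": 0.4, "ty": 0.96, "tz": 0, "turn": 0, "jaw": -1}
    - {"tx": 0.38, "ty": 0.96, "tz": 0, "turn": 0, "jaw": -1}
    - {"tx": 0, "ty": 0, "tz": 0, "turn": 0, "jaw": -1}

```text
t: 12.58
tcp_pos: [694.1, 109.7, 251.7]
tool_rot: [-179.9, -0.1, 109.7]
contact_force: [-1.4, 0.4, -0.6]
width: -0.1
grip_force: 0.0
```

```bash
cat >> h.py <<'E'
C=np.array([589.3,70.9]);u=np.array([.943,.334]);v=np.array([-.334,.943])
def bf():
    r=sensors.read_state()["tcp_pos"]; return "x_b %.1f y_b %.1f z_b %.1f"%((r[:2]-C)@u,(r[:2]-C)@v,r[2]-2)
E
python3 -c "
from h import *
print(st(),bf(),delta([*(C+110*u),134]))"
```

```text
(12.575, array([694.1, 109.7, 251.7]), array([-1.799e+02, -1.000e-01,  1.097e+02]), array([  3.,  39.,  51.,   0.,  90., -17.]), array([-1.4,  0.4, -0.6]), array([0.01, 0.04, 0.01]), -0.1, 0.0) x_b 111.8 y_b 1.6 z_b 249.7 [-0.04 -0.04  2.94]
```

>>> carry_out:
  targets:
    - {"tx": -0.04, "ty": -0.04, "tz": 1, "turn": 0, "jaw": -1}
    - {"tx": 0, "ty": 0, "tz": 1, "turn": 0, "jaw": -1}
    - {"tx": 0, "ty": 0, "tz": 0.94, "turn": 0, "jaw": -1}
    - {"tx": 0, "ty": -0.2, "tz": 0, "turn": 0, "jaw": -1}
    - {"tx": 0, "ty": -0.2, "tz": 0, "turn": 0, "jaw": -1}
    - {"tx": 0, "ty": -0.15, "tz": 0, "turn": 0, "jaw": -1}
    - {"tx": 0, "ty": -0.15, "tz": 0, "turn": 0, "jaw": -1}
    - {"tx": 0, "ty": -0.15, "tz": 0, "turn": 0, "jaw": -1}
    - {"tx": 0, "ty": -0.15, "tz": 0, "turn": 0, "jaw": -1}
    - {"tx": 0, "ty": -0.15, "tz": 0, "turn": 0, "jaw": -1}
    - {"tx": 0, "ty": -0.1, "tz": 0, "turn": 0, "jaw": -1}
    - {"tx": 0, "ty": 0, "tz": 0, "turn": 0, "jaw": -1}

```text
t: 14.08
tcp_pos: [644.8, 88.2, 135.9]
tool_rot: [-180.0, -0.0, 109.5]
contact_force: [0.7, -0.4, 0.5]
width: -0.2
grip_force: 0.3
```

```bash
cat > capsee.py <<'E'
from h import *
print(st(),bf())
p,d,K,W=cap("scene");P=cloud(d,K,W);hsv=cv2.cvtColor(p,cv2.COLOR_RGB2HSV)
x=(P[...,:2]-C)@u; y=(P[...,:2]-C)@v; z=P[...,2]-2
o=(hsv[...,0]>5)&(hsv[...,0]<20)&(hsv[...,1]>120)&(abs(x)<45)&(abs(y)<45)&(z>85)&(z<130)
if o.sum()>20: print("orange upper",o.sum(),cv2.minAreaRect(P[o][:,:2].astype(np.float32)))
for z0 in range(96,180,6):
    m=(abs(x)<70)&(abs(y)<26)&(z>z0)&(z<z0+6)
    if m.sum()>3: print(z0,m.sum(),np.percentile(x[m],[5,50,95]).round(),np.percentile(y[m],[5,95]).round())
E
python3 capsee.py
```

```text
(14.075, array([644.8,  88.2, 135.9]), array([-180. ,   -0. ,  109.5]), array([  1.,  37.,  73.,   0.,  70., -18.]), array([ 0.7, -0.4,  0.5]), array([ 0.05, -0.11,  0.03]), -0.2, 0.29640069231390953) x_b 58.1 y_b -2.2 z_b 133.9
orange upper 77 ((565.7702026367188, 92.37084197998047), (54.24197769165039, 12.270047187805176), 11.922062873840332)
96 6 [4. 7. 8.] [21. 25.]
102 8 [-2.  1.  4.] [21. 26.]
108 9 [-13.  -4.  -2.] [20. 26.]
126 5 [13. 15. 41.] [14. 21.]
132 15 [12. 36. 45.] [14. 21.]
138 17 [25. 39. 57.] [10. 21.]
144 13 [23. 32. 53.] [11. 22.]
150 4 [28. 30. 31.] [14. 21.]
```

>>> carry_out:
  targets:
    - {"tx": 0.05, "ty": 0, "tz": -0.25, "turn": 0, "jaw": -1}
    - {"tx": 0, "ty": -0.15, "tz": 0, "turn": 0, "jaw": -1}
    - {"tx": 0, "ty": -0.15, "tz": 0, "turn": 0, "jaw": -1}
    - {"tx": 0, "ty": -0.15, "tz": 0, "turn": 0, "jaw": -1}
    - {"tx": 0, "ty": -0.15, "tz": 0, "turn": 0, "jaw": -1}
    - {"tx": 0, "ty": -0.15, "tz": 0, "turn": 0, "jaw": -1}
    - {"tx": 0, "ty": -0.15, "tz": 0, "turn": 0, "jaw": -1}
    - {"tx": 0, "ty": -0.15, "tz": 0, "turn": 0, "jaw": -1}
    - {"tx": 0, "ty": -0.15, "tz": 0, "turn": 0, "jaw": -1}
    - {"tx": 0, "ty": -0.15, "tz": 0, "turn": 0, "jaw": -1}
    - {"tx": 0, "ty": 0, "tz": 0, "turn": 0, "jaw": -1}

```text
t: 15.5
tcp_pos: [602.2, 72.5, 156.9]
tool_rot: [178.5, 0.5, 109.5]
contact_force: [8.3, 3.3, 40.0]
width: 0.2
grip_force: 18.4
```

```bash
python3 capsee.py
```

```text
(15.5, array([602.2,  72.5, 156.9]), array([178.5,   0.5, 109.5]), array([ -0.,  31.,  82.,   0.,  66., -20.]), array([ 8.3,  3.3, 40. ]), array([ 0.57, -1.52,  0.01]), 0.2, 18.410748839378357) x_b 12.7 y_b -2.8 z_b 154.9
orange upper 85 ((564.9472045898438, 66.41160583496094), (38.503292083740234, 60.667415618896484), 22.62161636352539)
96 9 [-65. -54.  -9.] [20. 25.]
102 12 [-55. -21. -13.] [22. 25.]
108 28 [-59. -40. -22.] [12. 26.]
114 27 [-65. -43. -30.] [10. 21.]
120 5 [-61. -47. -36.] [10. 13.]
126 8 [-55. -25.   1.] [ 8. 18.]
132 10 [-19. -15.  15.] [-3. 22.]
138 26 [ 3. 17. 21.] [-12.  22.]
144 37 [-4. 17. 24.] [-7. 22.]
150 19 [-0.  6. 16.] [10. 19.]
156 6 [ 3.  6. 16.] [ 9. 16.]
```

Force is 40 N up, so something wedged. I need a look before moving.

```bash
python3 - <<'E'
from h import *
p,d,K,W=cap("scene"); p2,*_=cap("wrist")
cv2.imwrite("pics/s6.png",np.hstack([cv2.resize(p[170:290,230:350,::-1],(420,420),interpolation=2),cv2.resize(p2[210:,130:410,::-1],(380,420))[:,:380]]))
E
```

```text
(no output)
```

View pics/s6.png

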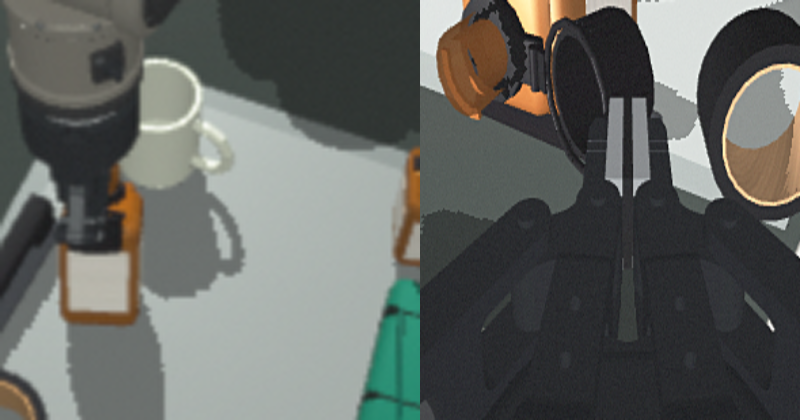

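The bottle has been tipped away towards the robot (mouth at (470,80) in the wrist crop), with the cap still on edge against the fingertips at (620,100). I'll measure the tilt before backing off.

```bash
python3 - <<'E'
from h import *
from tilt import fit
for n in("scene","wrist"):
    p,d,K,W=cap(n);P=cloud(d,K,W);hsv=cv2.cvtColor(p,cv2.COLOR_RGB2HSV)
    x=(P[...,:2]-C)@u; y=(P[...,:2]-C)@v; z=P[...,2]-2
    o=(((hsv[...,0]>5)&(hsv[...,0]<20)&(hsv[...,1]>100))|((hsv[...,1]<60)&(hsv[...,2]>120)))&(abs(x)<90)&(abs(y)<45)&(z>6)&(z<130)
    print(n,o.sum())
    for z0 in range(6,130,10):
        m=o&(z>z0)&(z<z0+10)
        if m.sum()>3: print(z0,m.sum(),np.percentile(x[m],[5,50,95]).round(),np.percentile(y[m],[5,95]).round())
E
```

```text
x 62 c [602.2  63.7  61.3] n_b 0.794 0.431 nz 0.43
a 48 c [582.9 101.7  63.1] n_b -0.021 0.977 nz 0.216
scene 549
26 24 [19. 21. 23.] [-18.  28.]
36 61 [14. 19. 23.] [-23.  29.]
46 64 [10. 15. 18.] [-22.  31.]
56 67 [ 5.  9. 13.] [-19.  28.]
66 69 [0. 4. 8.] [-23.  31.]
76 89 [-9. -1.  3.] [-23.  32.]
86 62 [-53.  -6.  -1.] [-23.  33.]
96 44 [-61. -26.  -8.] [19. 32.]
106 48 [-54. -33. -16.] [13. 29.]
116 17 [-65. -48. -31.] [10. 18.]
wrist 8264
6 8 [-28. -24. -21.] [31. 31.]
16 60 [-32. -19.  -3.] [31. 32.]
26 227 [-33.  11.  21.] [-14.  32.]
36 450 [-36.  15.  19.] [-12.  32.]
46 491 [-40.  10.  14.] [-6. 32.]
56 509 [-45.   4.   9.] [-0. 32.]
66 545 [-52.  -1.   5.] [ 3. 32.]
76 703 [-64. -13.  -0.] [ 6. 32.]
86 996 [-66. -34.  -6.] [ 9. 31.]
96 1403 [-63. -26. -11.] [ 9. 30.]
106 1534 [-67. -36. -20.] [-20.  24.]
116 1078 [-71. -56. -44.] [-13.  11.]
126 260 [-58. -50. -20.] [-13.  11.]
```

The bottle is tilted 24°, short of its tipping angle. The cap's edge stuck by friction at a tether angle of ~2.0 rather than sliding up the finger. I'll escort the bottle back by retreating slowly along the same line.

>>> carry_out:
  targets:
    - {"tx": 0, "ty": 0.1, "tz": -0.05, "turn": 0, "jaw": -1}
    - {"tx": 0, "ty": 0.1, "tz": -0.05, "turn": 0, "jaw": -1}
    - {"tx": 0, "ty": 0.1, "tz": -0.05, "turn": 0, "jaw": -1}
    - {"tx": 0, "ty": 0.1, "tz": 0, "turn": 0, "jaw": -1}
    - {"tx": 0, "ty": 0.1, "tz": 0, "turn": 0, "jaw": -1}
    - {"tx": 0, "ty": 0.1, "tz": 0, "turn": 0, "jaw": -1}

```text
t: 16.65
tcp_pos: [618.2, 79.9, 154.8]
tool_rot: [179.6, 0.1, 109.5]
contact_force: [3.3, -0.7, 8.4]
width: -0.2
grip_force: 4.0
```

```bash
cat > prof2.py <<'E'
from h import *
print(st(),bf())
p,d,K,W=cap("scene");P=cloud(d,K,W);hsv=cv2.cvtColor(p,cv2.COLOR_RGB2HSV)
x=(P[...,:2]-C)@u; y=(P[...,:2]-C)@v; z=P[...,2]-2
o=(((hsv[...,0]>5)&(hsv[...,0]<20)&(hsv[...,1]>100))|((hsv[...,1]<60)&(hsv[...,2]>120)))&(abs(x)<90)&(abs(y)<45)&(z>20)&(z<85)
f=np.polyfit(z[o&(abs(y)<24)],x[o&(abs(y)<24)],1); print("front face x = %.2f z + %.1f, tilt %.1f"%(f[0],f[1],np.degrees(np.arctan(f[0]))))
o=(hsv[...,2]<70)&(abs(y)<28)&(x<85)&(x>-40)&(z>104)&(z<170)
for z0 in range(104,170,8):
    m=o&(z>z0)&(z<z0+8)
    if m.sum()>3: print(z0,m.sum(),np.percentile(x[m],[5,50,95]).round(),np.percentile(y[m],[5,95]).round())
E
python3 prof2.py
```

```text
(16.65, array([618.2,  79.9, 154.8]), array([1.796e+02, 1.000e-01, 1.095e+02]), array([  0.,  33.,  77.,  -0.,  69., -19.]), array([ 3.3, -0.7,  8.4]), array([-0.04, -0.56,  0.02]), -0.2, 4.020508378744125) x_b 30.3 y_b -1.2 z_b 152.8
front face x = -0.34 z + 35.5, tilt -18.9
112 12 [-36. -31. -24.] [11. 19.]
128 14 [-1.  2. 31.] [11. 21.]
136 26 [10. 29. 37.] [ 7. 23.]
144 21 [17. 25. 34.] [ 9. 23.]
152 9 [18. 21. 27.] [12. 22.]
```

>>> carry_out:
  targets:
    - {"tx": 0, "ty": 0.1, "tz": 0, "turn": 0, "jaw": -1}
    - {"tx": 0, "ty": 0.1, "tz": 0, "turn": 0, "jaw": -1}
    - {"tx": 0, "ty": 0.1, "tz": 0, "turn": 0, "jaw": -1}
    - {"tx": 0, "ty": 0.1, "tz": 0, "turn": 0, "jaw": -1}
    - {"tx": 0, "ty": 0.1, "tz": 0, "turn": 0, "jaw": -1}
    - {"tx": 0, "ty": 0.1, "tz": 0, "turn": 0, "jaw": -1}

```text
t: 17.45
tcp_pos: [638.6, 88.3, 151.5]
tool_rot: [-179.9, -0.0, 109.5]
contact_force: [0.3, 0.3, -0.0]
width: -0.2
grip_force: 0.0
```

```bash
python3 prof2.py
```

```text
(17.45, array([638.6,  88.3, 151.5]), array([-179.9,   -0. ,  109.5]), array([  1.,  36.,  73.,   0.,  71., -18.]), array([ 0.3,  0.3, -0. ]), array([-0.04, -0.03, -0.03]), -0.2, 0.0) x_b 52.3 y_b -0.0 z_b 149.5
front face x = 0.13 z + 32.7, tilt 7.1
104 48 [29. 59. 72.] [-10.  22.]
112 67 [14. 52. 79.] [-12.  23.]
120 6 [36. 81. 84.] [16. 24.]
```

```bash
python3 prof2.py; python3 tilt.py; python3 - <<'E'
from h import *
p,d,K,W=cap("scene"); p2,d,K,W=cap("wrist"); np.savez("wrist7.npz",p=p2,d=d,K=K,W=W)
cv2.imwrite("pics/s7.png",np.hstack([cv2.resize(p[170:290,230:350,::-1],(400,400),interpolation=2),cv2.resize(p2[100:,130:410,::-1],(360,400))]))
E
```

```text
(17.5, array([639.1,  88.4, 151.6]), array([-180. ,   -0. ,  109.5]), array([  1.,  36.,  73.,   0.,  71., -18.]), array([0.3, 0.4, 0.6]), array([ 0.03,  0.05, -0.04]), -0.1, 0.0) x_b 52.8 y_b -0.1 z_b 149.6
front face x = 0.11 z + 32.1, tilt 6.1
104 45 [26. 56. 83.] [-10.  21.]
112 74 [10. 53. 84.] [-12.  22.]
120 29 [19. 80. 85.] [-11.  24.]
x 5 c [610.   64.2  49.4] n_b 0.46 0.841 nz 0.286
a 67 c [600.6 107.4  60.9] n_b -0.343 0.94 nz -0.008
```

View pics/s7.png

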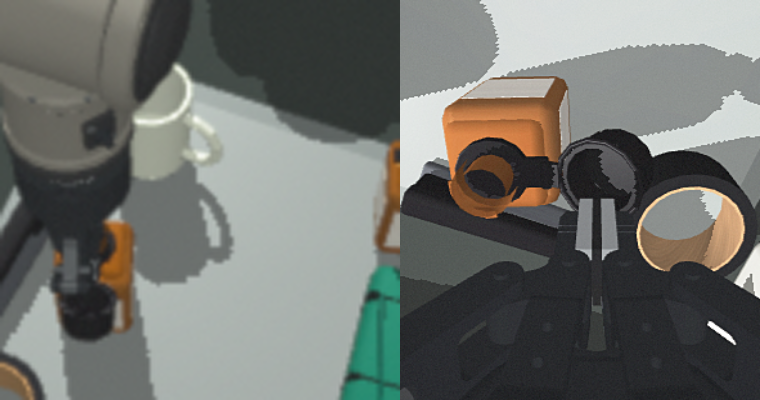

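The bottle is back on its base, upright. The cap is swung right out, open side up (wrist crop (600,175); mouth (487,180)). I'll re-measure the axis, bearing and cap position.

```bash
python3 - <<'E'
from h import *
f=np.load("wrist7.npz");p,d,K,W=f["p"],f["d"],f["K"],f["W"];P=cloud(d,K,W);hsv=cv2.cvtColor(p,cv2.COLOR_RGB2HSV)
o=(hsv[...,0]>5)&(hsv[...,0]<20)&(hsv[...,1]>100)&(np.hypot(P[...,0]-C[0],P[...,1]-C[1])<60)
for lo,hi in((88,112),(103,110),(115,124),(124,136)):
    m=o&(P[...,2]>lo)&(P[...,2]<hi); print(lo,m.sum(),cv2.minAreaRect(P[m][:,:2].astype(np.float32)) if m.sum()>5 else "")
x=(P[...,:2]-C)@u; y=(P[...,:2]-C)@v; z=P[...,2]-2
m=(hsv[...,2]<75)&(x>26)&(x<95)&(abs(y)<32)&(z>60)&(z<140)
print("cap",m.sum(),cv2.minAreaRect(P[m][:,:2].astype(np.float32)))
for x0 in range(26,95,5):
    k=m&(x>x0)&(x<x0+5)
    if k.sum()>5: print(x0,k.sum(),"z",np.percentile(z[k],[5,50,95]).round(),"y",np.percentile(y[k],[3,97]).round())
E
```

```text
88 3539 ((588.743896484375, 73.34794616699219), (59.83580780029297, 58.691158294677734), 19.645729064941406)
103 1536 ((590.2445678710938, 73.4659423828125), (51.18513107299805, 47.27293395996094), 19.64254379272461)
115 635 ((595.2249755859375, 74.39984130859375), (47.86447525024414, 25.294219970703125), 34.04728698730469)
124 517 ((587.8374633789062, 70.24236297607422), (26.16631507873535, 27.622453689575195), 70.85425567626953)
cap 2941 ((637.4458618164062, 92.78630065917969), (54.03243637084961, 40.07701873779297), 22.017345428466797)
26 158 z [110. 113. 114.] y [-4.  9.]
31 145 z [112. 113. 115.] y [-8. 13.]
36 280 z [106. 112. 116.] y [-13.  19.]
41 357 z [ 96. 104. 118.] y [-12.  21.]
46 350 z [ 95.  98. 120.] y [-12.  24.]
51 300 z [ 98. 100. 123.] y [-14.  24.]
56 238 z [100. 106. 125.] y [-15.  23.]
61 319 z [102. 114. 128.] y [-14.  22.]
66 432 z [106. 128. 131.] y [-12.  21.]
71 256 z [107. 117. 131.] y [-4. 17.]
76 106 z [107. 112. 116.] y [-4. 13.]
```

```bash
sed -i 's/^C=np.array(\[589.3,70.9\])/C=np.array([588.6,72.2])/' h.py; python3 -c "
from h import *
print(bf(),delta([*(C+110*u),153]))"
```

```text
x_b 52.6 y_b -1.7 z_b 150.1 [ 0.04  1.44 -0.02]
```

>>> carry_out:
  targets:
    - {"tx": 0.04, "ty": 0.72, "tz": -0.1, "turn": 0, "jaw": -1}
    - {"tx": 0, "ty": 0.72, "tz": 0, "turn": 0, "jaw": -1}
    - {"tx": 0, "ty": 0, "tz": 0.7, "turn": 0, "jaw": -1}
    - {"tx": 0, "ty": 0, "tz": 0.6, "turn": 0, "jaw": -1}
    - {"tx": 0, "ty": -0.2, "tz": 0, "turn": 0, "jaw": -1}
    - {"tx": 0, "ty": -0.1, "tz": 0, "turn": 0, "jaw": -1}
    - {"tx": 0, "ty": -0.07, "tz": 0, "turn": 0, "jaw": -1}
    - {"tx": 0, "ty": 0, "tz": 0, "turn": 0, "jaw": -1}

```text
t: 18.8
tcp_pos: [679.0, 103.9, 105.4]
tool_rot: [179.9, 0.0, 109.5]
contact_force: [0.6, -0.1, -0.7]
width: -0.2
grip_force: 0.0
```

```bash
cat > w.py <<'E'
from h import *
import sys
print(st(),bf())
p,d,K,W=cap("wrist");P=cloud(d,K,W);hsv=cv2.cvtColor(p,cv2.COLOR_RGB2HSV)
x=(P[...,:2]-C)@u; y=(P[...,:2]-C)@v; z=P[...,2]-2
o=(hsv[...,0]>5)&(hsv[...,0]<20)&(hsv[...,1]>100)&(np.hypot(x,y)<70)
m=o&(z>115)&(z<135); print("neck",m.sum(),np.percentile(x[m],[3,97]).round(),np.percentile(y[m],[3,97]).round() ,"z",np.percentile(z[m],97).round()) if m.sum()>5 else None
m=(hsv[...,2]<75)&(x>-30)&(x<95)&(abs(y)<26)&(z>90)&(z<175)
for x0 in range(-30,95,8):
    k=m&(x>x0)&(x<x0+8)
    if k.sum()>5: print(x0,k.sum(),"z",np.percentile(z[k],[5,50,95]).round(),"y",np.percentile(y[k],[3,97]).round())
if len(sys.argv)>1:
    q,*_=cap("scene"); cv2.imwrite(sys.argv[1],np.hstack([cv2.resize(q[170:290,230:350,::-1],(400,400),interpolation=2),cv2.resize(p[100:,130:410,::-1],(360,400))]))
E
python3 w.py
```

```text
(18.8, array([679. , 103.9, 105.4]), array([179.9,   0. , 109.5]), array([  2.,  43.,  68.,   0.,  69., -17.]), array([ 0.6, -0.1, -0.7]), array([-0.02,  0.01,  0.04]), -0.2, 0.0) x_b 95.8 y_b -0.3 z_b 103.4
neck 2665 [-13.  11.] [-14.  10.] z 128.0
-22 12 z [109. 110. 110.] y [5. 8.]
-14 389 z [109. 110. 111.] y [-10.  15.]
-6 392 z [107. 110. 111.] y [-12.  18.]
2 509 z [106. 110. 111.] y [-16.  18.]
10 813 z [106. 110. 111.] y [-12.  15.]
18 437 z [107. 110. 111.] y [-7.  8.]
26 476 z [108. 113. 114.] y [-6.  8.]
34 963 z [106. 112. 115.] y [-13.  16.]
42 1643 z [ 96. 108. 174.] y [-16.  20.]
50 1902 z [ 97. 122. 174.] y [-16.  22.]
58 3903 z [103. 163. 174.] y [-15.  21.]
66 3216 z [109. 154. 164.] y [-9. 18.]
74 1600 z [107. 145. 173.] y [-5. 17.]
82 1753 z [116. 155. 174.] y [ 6. 17.]
90 1135 z [120. 150. 172.] y [-10.  15.]
```

>>> carry_out:
  targets:
    - {"tx": 0, "ty": -0.1, "tz": 0, "turn": 0, "jaw": -1}
    - {"tx": 0, "ty": 0, "tz": -0.19, "turn": 0, "jaw": -1}
    - {"tx": 0, "ty": -0.03, "tz": -0.185, "turn": 0, "jaw": -1}
    - {"tx": 0, "ty": -0.05, "tz": -0.18, "turn": 0, "jaw": -1}
    - {"tx": 0, "ty": -0.08, "tz": -0.17, "turn": 0, "jaw": -1}
    - {"tx": 0, "ty": 0, "tz": 0, "turn": 0, "jaw": -1}

```text
t: 19.6
tcp_pos: [669.0, 100.5, 134.0]
tool_rot: [179.9, 0.0, 109.5]
contact_force: [0.7, -0.1, 0.5]
width: 0.3
grip_force: 0.0
```

```bash
python3 w.py pics/s8.png
```

```text
(19.6, array([669. , 100.5, 134. ]), array([179.9,   0. , 109.5]), array([  2.,  40.,  68.,   0.,  72., -17.]), array([ 0.7, -0.1,  0.5]), array([0.03, 0.01, 0.02]), 0.3, 0.0) x_b 85.2 y_b -0.2 z_b 132.0
neck 1524 [-14.  11.] [-14.  10.] z 128.0
-22 26 z [108. 110. 125.] y [1. 9.]
-14 423 z [109. 110. 111.] y [-11.  16.]
-6 413 z [108. 110. 111.] y [-13.  18.]
2 380 z [106. 110. 111.] y [-16.  18.]
10 566 z [106. 110. 111.] y [-12.  14.]
18 322 z [108. 110. 113.] y [-7.  8.]
26 330 z [110. 113. 114.] y [-6.  8.]
34 695 z [104. 112. 115.] y [-14.  16.]
42 961 z [ 95. 104. 119.] y [-18.  21.]
50 854 z [ 97. 107. 123.] y [-19.  22.]
58 801 z [101. 115. 128.] y [-17.  21.]
66 1111 z [106. 126. 173.] y [-8. 19.]
74 649 z [107. 121. 174.] y [-2. 13.]
82 697 z [141. 168. 173.] y [-10.  11.]
90 319 z [140. 155. 174.] y [ 6. 13.]
```

View pics/s8.png

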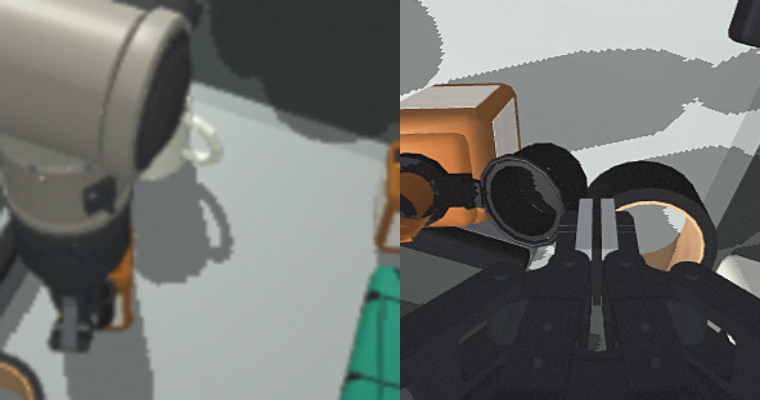

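The view shows the cap did not follow the finger (rim still low at wrist crop (530,190)), so the finger face passed just short of it. I've used up my picture views, so I'll work from depth numbers now. I'll go back down and press until the neck shifts by 2–3 mm.

>>> carry_out:
  targets:
    - {"tx": 0, "ty": 0.3, "tz": 0, "turn": 0, "jaw": -1}
    - {"tx": 0, "ty": 0, "tz": 0.75, "turn": 0, "jaw": -1}
    - {"tx": 0, "ty": -0.15, "tz": 0, "turn": 0, "jaw": -1}
    - {"tx": 0, "ty": -0.1, "tz": 0, "turn": 0, "jaw": -1}
    - {"tx": 0, "ty": 0, "tz": 0, "turn": 0, "jaw": -1}

```text
t: 20.32
tcp_pos: [670.9, 101.2, 104.5]
tool_rot: [179.9, 0.0, 109.5]
contact_force: [0.9, 0.0, -0.4]
width: -0.0
grip_force: 0.5
```

```bash
python3 w.py | head -3
```

```text
(20.325, array([670.9, 101.2, 104.5]), array([179.9,   0. , 109.5]), array([  2.,  42.,  70.,   0.,  68., -17.]), array([ 0.9,  0. , -0.4]), array([ 0.11, -0.2 , -0.  ]), -0.0, 0.4801741987466812) x_b 87.3 y_b -0.2 z_b 102.5
neck 3112 [-22.   3.] [-14.  10.] z 129.0
-30 8 z [109. 110. 111.] y [6. 8.]
```

>>> carry_out:
  targets:
    - {"tx": 0, "ty": -0.1, "tz": 0, "turn": 0, "jaw": -1}
    - {"tx": 0, "ty": 0, "tz": 0, "turn": 0, "jaw": -1}

```text
t: 20.62
tcp_pos: [667.5, 99.8, 104.1]
tool_rot: [179.9, 0.0, 109.5]
contact_force: [3.4, 1.3, 2.6]
width: 0.0
grip_force: 1.9
```

```bash
python3 w.py | head -3
```

```text
(20.625, array([667.5,  99.8, 104.1]), array([179.9,   0. , 109.5]), array([  2.,  41.,  70.,   0.,  68., -18.]), array([3.4, 1.3, 2.6]), array([ 0.21, -0.48,  0.02]), 0.0, 1.901993528008461) x_b 83.7 y_b -0.3 z_b 102.1
neck 3313 [-26.  -1.] [-14.  10.] z 129.0
-30 28 z [109. 111. 111.] y [-7.  9.]
```

>>> carry_out:
  targets:
    - {"tx": 0, "ty": 0.08, "tz": -0.05, "turn": 0, "jaw": -1}
    - {"tx": 0, "ty": 0, "tz": -0.1, "turn": 0, "jaw": -1}
    - {"tx": 0, "ty": 0, "tz": -0.1, "turn": 0, "jaw": -1}
    - {"tx": 0, "ty": 0, "tz": -0.1, "turn": 0, "jaw": -1}
    - {"tx": 0, "ty": 0, "tz": -0.1, "turn": 0, "jaw": -1}

```text
t: 21.3
tcp_pos: [670.0, 100.9, 121.5]
tool_rot: [180.0, -0.0, 109.5]
contact_force: [1.4, 0.7, 0.8]
width: -0.0
grip_force: 0.7
```

```bash
python3 w.py
```

```text
(21.3, array([670. , 100.9, 121.5]), array([180. ,  -0. , 109.5]), array([  2.,  41.,  69.,   0.,  70., -17.]), array([1.4, 0.7, 0.8]), array([ 0.02, -0.21,  0.05]), -0.0, 0.6807466596364975) x_b 86.4 y_b -0.1 z_b 119.5
neck 2044 [-19.   6.] [-14.  10.] z 128.0
-22 209 z [109. 110. 111.] y [-9. 13.]
-14 430 z [109. 110. 111.] y [-13.  18.]
-6 337 z [106. 110. 111.] y [-17.  18.]
2 674 z [107. 110. 112.] y [-14.  16.]
10 462 z [108. 111. 112.] y [-7.  9.]
18 316 z [108. 114. 116.] y [-6.  8.]
26 646 z [116. 118. 122.] y [-15.  16.]
34 913 z [113. 119. 131.] y [-18.  22.]
42 650 z [120. 133. 174.] y [-16.  22.]
50 2041 z [123. 144. 174.] y [-8. 21.]
58 2421 z [125. 140. 175.] y [-9. 20.]
66 1126 z [129. 139. 173.] y [-6. 14.]
74 1036 z [130. 165. 174.] y [-7. 13.]
82 1429 z [134. 163. 173.] y [-10.  12.]
90 609 z [131. 165. 174.] y [ 6. 13.]
```

The cap is lifting now, with the tether at ~2.2 rad and the bottle barely tilted. I'll continue the arc.

>>> carry_out:
  targets:
    - {"tx": 0, "ty": -0.08, "tz": -0.19, "turn": 0, "jaw": -1}
    - {"tx": 0, "ty": -0.1, "tz": -0.18, "turn": 0, "jaw": -1}
    - {"tx": 0, "ty": -0.12, "tz": -0.17, "turn": 0, "jaw": -1}
    - {"tx": 0, "ty": -0.14, "tz": -0.16, "turn": 0, "jaw": -1}
    - {"tx": 0, "ty": -0.155, "tz": -0.14, "turn": 0, "jaw": -1}

```text
t: 21.98
tcp_pos: [647.0, 92.8, 155.2]
tool_rot: [-180.0, -0.0, 109.5]
contact_force: [0.2, 0.6, 0.2]
width: -0.1
grip_force: 0.1
```

```bash
python3 w.py
```

```text
(21.975, array([647. ,  92.8, 155.2]), array([-180. ,   -0. ,  109.5]), array([  1.,  37.,  71.,   0.,  72., -18.]), array([0.2, 0.6, 0.2]), array([ 0.02, -0.01,  0.01]), -0.1, 0.11161393253132701) x_b 62.0 y_b -0.1 z_b 153.2
neck 1020 [-16.   8.] [-14.  10.] z 128.0
-22 107 z [109. 110. 111.] y [-5. 11.]
-14 416 z [109. 110. 111.] y [-12.  16.]
-6 398 z [108. 110. 111.] y [-13.  18.]
2 370 z [106. 110. 111.] y [-14.  17.]
10 202 z [106. 110. 111.] y [-10.  12.]
18 320 z [142. 156. 160.] y [-12.  22.]
26 1258 z [138. 155. 158.] y [-14.  21.]
34 1135 z [139. 155. 159.] y [-11.  21.]
42 1026 z [138. 154. 166.] y [-7. 21.]
50 221 z [127. 164. 174.] y [-4. 13.]
58 127 z [157. 166. 174.] y [10. 11.]
66 231 z [160. 168. 174.] y [6. 7.]
74 15 z [163. 169. 175.] y [6. 7.]
```

>>> carry_out:
  targets:
    - {"tx": 0, "ty": -0.19, "tz": -0.07, "turn": 0, "jaw": -1}
    - {"tx": 0, "ty": -0.19, "tz": -0.04, "turn": 0, "jaw": -1}
    - {"tx": 0, "ty": -0.2, "tz": 0, "turn": 0, "jaw": -1}
    - {"tx": 0, "ty": -0.2, "tz": 0.03, "turn": 0, "jaw": -1}

```text
t: 22.52
tcp_pos: [619.2, 82.4, 160.3]
tool_rot: [179.7, 0.1, 109.5]
contact_force: [0.6, 0.3, 13.0]
width: -0.1
grip_force: 5.8
```

```bash
python3 w.py
```

```text
(22.525, array([619.2,  82.4, 160.3]), array([1.797e+02, 1.000e-01, 1.095e+02]), array([  1.,  33.,  77.,   0.,  70., -19.]), array([ 0.6,  0.3, 13. ]), array([-0.01,  0.  ,  0.04]), -0.1, 5.820345895263017) x_b 32.3 y_b -0.6 z_b 158.3
neck 422 [-19.   0.] [-13.  11.] z 128.0
-22 142 z [109. 110. 111.] y [-5. 12.]
-14 361 z [108. 110. 111.] y [-10.  16.]
-6 396 z [108. 149. 153.] y [-9. 18.]
2 990 z [109. 150. 156.] y [-15.  20.]
10 954 z [133. 154. 161.] y [-9. 21.]
18 861 z [139. 157. 172.] y [ 5. 20.]
26 358 z [141. 150. 172.] y [10. 20.]
34 293 z [133. 139. 173.] y [-7. 17.]
42 61 z [165. 170. 175.] y [5. 6.]
```

>>> carry_out:
  targets:
    - {"tx": 0, "ty": 0, "tz": -0.04, "turn": 0, "jaw": -1}
    - {"tx": 0, "ty": 0, "tz": 0, "turn": 0, "jaw": -1}

```text
t: 22.82
tcp_pos: [617.8, 82.5, 159.1]
tool_rot: [-180.0, -0.0, 109.5]
contact_force: [1.0, 0.3, 0.0]
width: 0.1
grip_force: 0.1
```

```bash
cat > capang.py <<'E'
from h import *
print(st(),bf())
for n in("wrist","scene"):
    p,d,K,W=cap(n);P=cloud(d,K,W);hsv=cv2.cvtColor(p,cv2.COLOR_RGB2HSV)
    x=(P[...,:2]-C)@u; y=(P[...,:2]-C)@v; z=P[...,2]-2
    m=(hsv[...,2]<110)&(x>-40)&(x<60)&(abs(y)<26)&(z>112)&(z<172)
    print(n)
    for y0 in(-24,-12,0,12):
        k=m&(y>y0)&(y<y0+12)
        print(" y",y0,[(x0,int(np.median(z[k&(x>x0)&(x<x0+7)])),int(np.percentile(z[k&(x>x0)&(x<x0+7)],92))) for x0 in range(-35,60,7) if (k&(x>x0)&(x<x0+7)).sum()>4])
E
python3 capang.py; python3 prof2.py | sed -n 2p
```

```text
(22.825, array([617.8,  82.5, 159.1]), array([-180. ,   -0. ,  109.5]), array([  1.,  33.,  77.,   0.,  70., -19.]), array([1. , 0.3, 0. ]), array([ 0.02,  0.05, -0.01]), 0.1, 0.06654311400779989) x_b 31.0 y_b -0.1 z_b 157.1
wrist
 y -24 [(0, 145, 148), (7, 153, 153)]
 y -12 [(-21, 114, 118), (-14, 114, 116), (-7, 150, 151), (0, 152, 155), (7, 157, 160), (14, 161, 162), (35, 135, 136)]
 y 0 [(-21, 117, 123), (-14, 121, 127), (-7, 149, 151), (0, 151, 155), (7, 157, 160), (14, 161, 169), (21, 157, 168), (28, 147, 169), (35, 140, 170), (42, 168, 171)]
 y 12 [(-7, 146, 148), (0, 144, 149), (7, 145, 153), (14, 150, 158), (21, 151, 156), (28, 144, 149), (35, 139, 140)]
scene
 y -24 []
 y -12 [(35, 137, 139)]
 y 0 [(35, 139, 155)]
 y 12 [(0, 147, 149), (7, 149, 157), (14, 154, 158), (21, 156, 165), (28, 147, 153), (35, 141, 143)]
front face x = -0.01 z + 29.9, tilt -0.7
```

The force is gone, the bottle is upright and the cap is at ~45°. I'll continue over the top.

>>> carry_out:
  targets:
    - {"tx": 0, "ty": -0.19, "tz": 0.05, "turn": 0, "jaw": -1}
    - {"tx": 0, "ty": -0.18, "tz": 0.08, "turn": 0, "jaw": -1}
    - {"tx": 0, "ty": 0, "tz": 0, "turn": 0, "jaw": -1}

```text
t: 23.35
tcp_pos: [603.3, 77.4, 153.9]
tool_rot: [-179.9, -0.0, 109.5]
contact_force: [0.6, 0.3, -0.1]
width: 0.3
grip_force: 0.0
```

```bash
python3 capang.py; python3 prof2.py | sed -n 2p
```

```text
(23.35, array([603.3,  77.4, 153.9]), array([-179.9,   -0. ,  109.5]), array([  0.,  32.,  80.,   0.,  68., -19.]), array([ 0.6,  0.3, -0.1]), array([ 0.06, -0.06,  0.03]), 0.3, 0.0) x_b 15.6 y_b -0.0 z_b 151.9
wrist
 y -24 [(-14, 134, 135)]
 y -12 [(-21, 136, 137), (-14, 143, 149), (-7, 154, 155), (21, 140, 142), (28, 138, 139)]
 y 0 [(-21, 135, 136), (-14, 142, 148), (-7, 153, 155), (0, 161, 170), (7, 163, 170), (14, 161, 170), (21, 159, 170), (28, 138, 163)]
 y 12 [(-14, 133, 138), (-7, 138, 150), (0, 143, 152), (7, 144, 149), (14, 143, 145), (21, 141, 142)]
scene
 y -24 []
 y -12 [(21, 130, 143)]
 y 0 [(14, 118, 137), (21, 139, 146)]
 y 12 [(0, 152, 155), (7, 150, 156), (14, 145, 149), (21, 142, 144)]
front face x = -0.00 z + 29.5, tilt -0.1
```

>>> carry_out:
  targets:
    - {"tx": 0, "ty": -0.15, "tz": 0.1, "turn": 0, "jaw": -1}
    - {"tx": 0, "ty": -0.12, "tz": 0.1, "turn": 0, "jaw": -1}
    - {"tx": 0, "ty": -0.1, "tz": 0.07, "turn": 0, "jaw": -1}
    - {"tx": 0, "ty": 0, "tz": 0.03, "turn": 0, "jaw": -1}
    - {"tx": 0, "ty": 0, "tz": 0, "turn": 0, "jaw": -1}

```text
t: 24.12
tcp_pos: [590.3, 72.7, 142.3]
tool_rot: [180.0, -0.0, 109.5]
contact_force: [-0.1, 1.3, -0.1]
width: -0.2
grip_force: 0.0
```

```bash
python3 capang.py; python3 prof2.py | sed -n 2p
```

```text
(24.125, array([590.3,  72.7, 142.3]), array([180. ,  -0. , 109.5]), array([ -0.,  31.,  83.,   0.,  66., -20.]), array([-0.1,  1.3, -0.1]), array([-0.05,  0.  ,  0.01]), -0.2, 0.0) x_b 1.8 y_b -0.1 z_b 140.3
wrist
 y -24 []
 y -12 [(-28, 116, 136), (-21, 139, 139), (14, 134, 138), (21, 113, 114)]
 y 0 [(-28, 116, 130), (-21, 138, 139), (-14, 159, 169), (-7, 159, 169), (0, 158, 169), (7, 155, 168), (14, 132, 139), (21, 113, 114)]
 y 12 [(-21, 124, 138), (-14, 132, 139), (-7, 132, 139), (0, 132, 138), (7, 128, 138), (14, 115, 134)]
scene
 y -24 [(7, 124, 131)]
 y -12 [(14, 127, 139)]
 y 0 [(7, 138, 143), (14, 128, 139), (21, 115, 118)]
 y 12 [(-7, 140, 154), (0, 139, 145), (7, 129, 140), (14, 124, 136)]
front face x = -0.01 z + 29.6, tilt -0.4
```

The cap now lies flat over the mouth (top at 139 mm, no residual force, bottle upright). I'll rise, open and measure the cap centre.

>>> carry_out:
  targets:
    - {"tx": 0, "ty": 0, "tz": 0.04, "turn": 0, "jaw": -1}
    - {"tx": 0, "ty": 0, "tz": -0.3, "turn": 0, "jaw": -1}
    - {"tx": 0, "ty": 0, "tz": -1, "turn": 0, "jaw": 0.4}
    - {"tx": 0, "ty": 0, "tz": -0.5, "turn": 0, "jaw": 0.4}
    - {"tx": 0, "ty": 0, "tz": 0, "turn": 0, "jaw": 0.4}

```text
t: 24.9
tcp_pos: [591.3, 72.7, 215.1]
tool_rot: [179.7, 0.1, 109.5]
contact_force: [0.6, -0.3, -0.0]
width: 54.1
grip_force: 0.0
```

```bash
cat > cc.py <<'E'
from h import *
print(st(),bf())
for n in("wrist","scene","top"):
    p,d,K,W=cap(n);P=cloud(d,K,W)
    x=(P[...,:2]-C)@u; y=(P[...,:2]-C)@v; z=P[...,2]-2
    m=(np.hypot(x,y)<34)&(z>134)&(z<145)&(p.max(-1)<110)
    if m.sum()>15:
        r=P[m]; print(n,m.sum(),"z",np.median(z[m]).round(1),"circle",cv2.minEnclosingCircle(r[:,:2].astype(np.float32)),"mean",r.mean(0).round(1),"pct",np.percentile(r,[2,98],axis=0).round().tolist())
E
python3 cc.py; python3 prof2.py | sed -n 2p
```

```text
(24.9, array([591.3,  72.7, 215.1]), array([1.797e+02, 1.000e-01, 1.095e+02]), array([ -0.,  28.,  77.,   0.,  75., -20.]), array([ 0.6, -0.3, -0. ]), array([-0.  , -0.01,  0.  ]), 54.1, 0.0) x_b 2.7 y_b -0.5 z_b 213.1
wrist 1038 z 137.5 circle ((586.1587524414062, 71.46966552734375), 20.11608123779297) mean [585.7  72.9 139.4] pct [[568.0, 53.0, 136.0], [604.0, 90.0, 141.0]]
scene 74 z 139.0 circle ((588.2791748046875, 74.62618255615234), 18.96324920654297) mean [593.5  77.9 140.7] pct [[571.0, 57.0, 137.0], [605.0, 93.0, 145.0]]
front face x = 0.00 z + 29.4, tilt 0.0
```

>>> carry_out:
  targets:
    - {"tx": 0.02, "ty": -0.115, "tz": 1, "turn": 0, "jaw": 0.3}
    - {"tx": 0, "ty": 0, "tz": 0.7, "turn": 0, "jaw": 0.3}
    - {"tx": 0, "ty": 0, "tz": 0.53, "turn": 0, "jaw": 0.3}
    - {"tx": 0, "ty": 0, "tz": 0, "turn": 0, "jaw": 0.3}
    - {"tx": 0, "ty": 0, "tz": 0, "turn": 0, "jaw": -0.4}
    - {"tx": 0, "ty": 0, "tz": 0, "turn": 0, "jaw": -0.4}
    - {"tx": 0, "ty": 0, "tz": 0, "turn": 0, "jaw": -0.4}
    - {"tx": 0, "ty": 0, "tz": 0, "turn": 0, "jaw": -0.4}
  grip_force: 35

```text
t: 26.1
tcp_pos: [586.0, 71.9, 124.0]
tool_rot: [179.9, 0.0, 109.5]
contact_force: [0.7, 0.7, 0.4]
width: 38.2
grip_force: 35.9
```

```bash
python3 prof2.py | sed -n 1,2p
```

```text
(26.1, array([586. ,  71.9, 124. ]), array([179.9,   0. , 109.5]), array([ -0.,  32.,  85.,   0.,  63., -20.]), array([0.7, 0.7, 0.4]), array([ 0.08, -0.1 ,  0.02]), 38.2, 35.85561811923981) x_b -2.5 y_b 0.6 z_b 122.0
front face x = -0.01 z + 29.7, tilt -0.8
```

The cap is gripped at 38 mm. I'll screw clockwise with a light downward press.

>>> carry_out:
  targets:
    - {"tx": 0, "ty": 0, "tz": 0.04, "turn": 0.5, "jaw": -0.4}
    - {"tx": 0, "ty": 0, "tz": 0, "turn": 1, "jaw": -0.4}
    - {"tx": 0, "ty": 0, "tz": 0, "turn": 1, "jaw": -0.4}
    - {"tx": 0, "ty": 0, "tz": 0, "turn": 1, "jaw": -0.4}
    - {"tx": 0, "ty": 0, "tz": 0, "turn": 1, "jaw": -0.4}
    - {"tx": 0, "ty": 0, "tz": 0, "turn": 1, "jaw": -0.4}
    - {"tx": 0, "ty": 0, "tz": 0, "turn": 1, "jaw": -0.4}
    - {"tx": 0, "ty": 0, "tz": 0, "turn": 1, "jaw": -0.4}
    - {"tx": 0, "ty": 0, "tz": 0, "turn": 1, "jaw": -0.4}
    - {"tx": 0, "ty": 0, "tz": 0, "turn": 1, "jaw": -0.4}
    - {"tx": 0, "ty": 0, "tz": 0, "turn": 1, "jaw": -0.4}
    - {"tx": 0, "ty": 0, "tz": 0, "turn": 1, "jaw": -0.4}

```text
t: 27.65
tcp_pos: [586.6, 72.0, 123.0]
tool_rot: [179.9, -0.1, 56.7]
contact_force: [0.6, 1.6, 2.1]
width: 38.6
grip_force: 36.1
```

```bash
cat > yaw.py <<'E'
from h import *
s=st();print(s[0],s[1],s[2],"j6",s[3][5],s[4],s[5],s[6],bf())
for n in("scene","wrist"):
    p,d,K,W=cap(n);P=cloud(d,K,W);hsv=cv2.cvtColor(p,cv2.COLOR_RGB2HSV)
    x=(P[...,:2]-C)@u; y=(P[...,:2]-C)@v; z=P[...,2]-2
    o=(((hsv[...,0]>5)&(hsv[...,0]<20)&(hsv[...,1]>100))|((hsv[...,1]<60)&(hsv[...,2]>120)))&(np.hypot(x,y)<52)&(z>10)&(z<112)
    if o.sum()>30: print(n,o.sum(),[np.round(v,1) for v in cv2.minAreaRect(P[o][:,:2].astype(np.float32))])
E
python3 yaw.py; python3 tilt.py
```

```text
27.65 [586.6  72.  123. ] [ 1.799e+02 -1.000e-01  5.670e+01] j6 33.0 [0.6 1.6 2.1] [ 0.22 -0.16  0.01] 38.6 x_b -1.9 y_b 0.5 z_b 121.0
scene 504 [array([589.5,  74.7]), array([58.9, 62.5]), np.float64(20.6)]
wrist 6284 [array([587. ,  72.3]), array([60.5, 61.1]), np.float64(20.7)]
x 166 c [617.1  78.4  53.2] n_b 0.874 0.486 nz 0.008
a 50 c [588.8 105.9  60.3] n_b -0.454 0.892 nz -0.002
```

The bottle hasn't turned (yaw still 20.7°) while the cap went 0.92 rad. I'll continue.

>>> carry_out:
  targets:
    - {"tx": 0, "ty": 0, "tz": 0.01, "turn": 1, "jaw": -0.4}
    - {"tx": 0, "ty": 0, "tz": 0, "turn": 1, "jaw": -0.4}
    - {"tx": 0, "ty": 0, "tz": 0, "turn": 1, "jaw": -0.4}
    - {"tx": 0, "ty": 0, "tz": 0, "turn": 1, "jaw": -0.4}
    - {"tx": 0, "ty": 0, "tz": 0.01, "turn": 1, "jaw": -0.4}
    - {"tx": 0, "ty": 0, "tz": 0, "turn": 1, "jaw": -0.4}
    - {"tx": 0, "ty": 0, "tz": 0, "turn": 1, "jaw": -0.4}
    - {"tx": 0, "ty": 0, "tz": 0, "turn": 1, "jaw": -0.4}
    - {"tx": 0, "ty": 0, "tz": 0.01, "turn": 1, "jaw": -0.4}
    - {"tx": 0, "ty": 0, "tz": 0, "turn": 1, "jaw": -0.4}
    - {"tx": 0, "ty": 0, "tz": 0, "turn": 1, "jaw": -0.4}
    - {"tx": 0, "ty": 0, "tz": 0, "turn": 1, "jaw": -0.4}

```text
t: 29.4
tcp_pos: [587.1, 71.8, 122.0]
tool_rot: [180.0, -0.2, 1.8]
contact_force: [2.7, 0.0, 7.5]
width: 38.6
grip_force: 36.4
```

```bash
python3 yaw.py
```

```text
29.4 [587.1  71.8 122. ] [180.   -0.2   1.8] j6 88.0 [2.7 0.  7.5] [ 0.15 -0.45  0.01] 38.6 x_b -1.6 y_b 0.1 z_b 120.0
scene 492 [array([590.5,  75.1]), array([57.2, 62.7]), np.float64(21.1)]
wrist 5945 [array([588.2,  71.4]), array([59.5, 61.8]), np.float64(20.8)]
```

>>> carry_out:
  targets:
    - {"tx": 0, "ty": 0, "tz": 0.01, "turn": 1, "jaw": -0.4}
    - {"tx": 0, "ty": 0, "tz": 0, "turn": 1, "jaw": -0.4}
    - {"tx": 0, "ty": 0, "tz": 0, "turn": 1, "jaw": -0.4}
    - {"tx": 0, "ty": 0, "tz": 0, "turn": 1, "jaw": -0.4}
    - {"tx": 0, "ty": 0, "tz": 0.01, "turn": 1, "jaw": -0.4}
    - {"tx": 0, "ty": 0, "tz": 0, "turn": 1, "jaw": -0.4}
    - {"tx": 0, "ty": 0, "tz": 0, "turn": 1, "jaw": -0.4}
    - {"tx": 0, "ty": 0, "tz": 0, "turn": 1, "jaw": -0.4}

```text
t: 30.5
tcp_pos: [587.2, 71.6, 121.5]
tool_rot: [-179.9, -0.2, -34.9]
contact_force: [3.1, -1.5, 7.7]
width: 38.4
grip_force: 36.4
```

```bash
python3 yaw.py
```

```text
30.5 [587.2  71.6 121.5] [-179.9   -0.2  -34.9] j6 124.0 [ 3.1 -1.5  7.7] [ 0.04 -0.51  0.03] 38.4 x_b -1.5 y_b -0.1 z_b 119.5
scene 488 [array([589.7,  74.9]), array([59.1, 61.1]), np.float64(18.5)]
wrist 6251 [array([587.3,  69.5]), array([62. , 59.8]), np.float64(20.9)]
```

>>> carry_out:
  targets:
    - {"tx": 0, "ty": 0, "tz": 0, "turn": 1, "jaw": -0.4}
    - {"tx": 0, "ty": 0, "tz": 0, "turn": 1, "jaw": -0.4}
    - {"tx": 0, "ty": 0, "tz": 0, "turn": 1, "jaw": -0.4}
    - {"tx": 0, "ty": 0, "tz": 0, "turn": 1, "jaw": -0.4}
    - {"tx": 0, "ty": 0, "tz": 0, "turn": 0, "jaw": -0.4}

```text
t: 31.22
tcp_pos: [586.5, 71.7, 121.4]
tool_rot: [-179.9, -0.1, -53.1]
contact_force: [0.6, -0.7, 9.7]
width: 38.5
grip_force: 36.6
```

```bash
python3 yaw.py
```

```text
31.225 [586.5  71.7 121.4] [-1.799e+02 -1.000e-01 -5.310e+01] j6 143.0 [ 0.6 -0.7  9.7] [-0.01 -0.04  0.1 ] 38.5 x_b -2.2 y_b 0.2 z_b 119.4
scene 527 [array([587.8,  74.4]), array([61.2, 62.7]), np.float64(5.0)]
wrist 6268 [array([586.6,  69.5]), array([60.9, 59.9]), np.float64(4.7)]
```

The bottle itself turned over the last 16°, so the cap has reached its hard stop (about 2.56 rad of relative turn). I'll firm up the grip, lift it by the cap and check.

>>> carry_out:
  targets:
    - {"tx": 0, "ty": 0, "tz": -0.05, "turn": 0, "jaw": -0.4}
    - {"tx": 0, "ty": 0, "tz": -0.2, "turn": 0, "jaw": -0.4}
    - {"tx": 0, "ty": 0, "tz": -0.6, "turn": 0, "jaw": -0.4}
    - {"tx": 0, "ty": 0, "tz": -1, "turn": 0, "jaw": -0.4}
    - {"tx": 0, "ty": 0, "tz": -1, "turn": 0, "jaw": -0.4}
    - {"tx": 0, "ty": 0, "tz": -0.7, "turn": 0, "jaw": -0.4}
    - {"tx": 0, "ty": 0, "tz": -0.3, "turn": 0, "jaw": -0.4}
    - {"tx": 0, "ty": 0, "tz": 0, "turn": 0, "jaw": -0.4}
  grip_force: 60

```text
t: 32.33
tcp_pos: [585.3, 71.8, 273.3]
tool_rot: [179.9, 0.0, -53.2]
contact_force: [0.6, -0.2, -6.0]
width: 37.6
grip_force: 61.2
```

```bash
python3 - <<'E'
from h import *
print(st(),delta([544.5,-332.5,275]))
p,d,K,W=cap("top");P=cloud(d,K,W)
pn=(abs(P[...,2]-96)<6)&(P[...,1]<-50)&(P[...,0]>250)
k,l,s,c=cv2.connectedComponentsWithStats(pn.astype(np.uint8)); i=1+np.argmax(s[1:,4]); print("pan",cv2.minAreaRect(P[l==i][:,:2].astype(np.float32)))
b=(P[...,1]<-150)&(P[...,1]>-520)&(P[...,0]>300)&(P[...,0]<740); print("scale zmax",np.nanpercentile(P[b][:,2],[50,90,99,99.9]))
E
```

```text
(32.325, array([585.3,  71.8, 273.3]), array([179.9,   0. , -53.2]), array([ -0.,  25.,  72.,   0.,  83., 143.]), array([ 0.6, -0.2, -6. ]), array([-0.02, -0.09, -0.03]), 37.6, 61.24313950538635) [ 7.48  6.88 -0.04]
pan ((545.7797241210938, -333.45208740234375), (234.51300048828125, 345.6396789550781), 6.44134521484375)
scale zmax [ 92.20453835  98.07991855 100.60729015 102.22200866]
```

>>> carry_out:
  targets:
    - {"tx": 0.25, "ty": 0.23, "tz": 0, "turn": 0, "jaw": -0.4}
    - {"tx": 0.5, "ty": 0.46, "tz": 0, "turn": 0, "jaw": -0.4}
    - {"tx": 0.75, "ty": 0.69, "tz": 0, "turn": 0, "jaw": -0.4}
    - {"tx": 0.9, "ty": 0.83, "tz": 0, "turn": 0, "jaw": -0.4}
    - {"tx": 0.9, "ty": 0.83, "tz": 0, "turn": 0, "jaw": -0.4}
    - {"tx": 0.9, "ty": 0.83, "tz": 0, "turn": 0, "jaw": -0.4}
    - {"tx": 0.9, "ty": 0.83, "tz": 0, "turn": 0, "jaw": -0.4}
    - {"tx": 0.75, "ty": 0.69, "tz": 0, "turn": 0, "jaw": -0.4}
    - {"tx": 0.6, "ty": 0.55, "tz": 0, "turn": 0, "jaw": -0.4}
    - {"tx": 0.5, "ty": 0.46, "tz": 0, "turn": 0, "jaw": -0.4}
    - {"tx": 0.33, "ty": 0.3, "tz": 0, "turn": 0, "jaw": -0.4}
    - {"tx": 0.2, "ty": 0.18, "tz": 0, "turn": 0, "jaw": -0.4}

```text
t: 33.88
tcp_pos: [544.1, -333.5, 273.1]
tool_rot: [180.0, 0.1, -53.2]
contact_force: [0.3, 0.9, -5.8]
width: 37.8
grip_force: 61.3
```

>>> carry_out:
  targets:
    - {"tx": 0, "ty": 0, "tz": 0, "turn": 0, "jaw": -0.4}
    - {"tx": 0, "ty": 0, "tz": 0, "turn": 0, "jaw": -0.4}

```text
t: 34.12
tcp_pos: [544.9, -331.7, 273.9]
tool_rot: [-180.0, 0.0, -53.1]
contact_force: [0.8, 0.4, -4.5]
width: 37.5
grip_force: 61.3
```

```bash
cat > onpan.py <<'E'
from h import *
print(st(),delta([544.5,-332.5,217]))
for n in("scene","top"):
    p,d,K,W=cap(n);P=cloud(d,K,W);hsv=cv2.cvtColor(p,cv2.COLOR_RGB2HSV)
    o=(hsv[...,0]>5)&(hsv[...,0]<20)&(hsv[...,1]>100)&(np.hypot(P[...,0]-544,P[...,1]+332)<75)&(P[...,2]>99)
    if o.sum()>20: print(n,o.sum(),cv2.minAreaRect(P[o][:,:2].astype(np.float32)),"z",np.percentile(P[o][:,2],[1,5,50,99]).round())
E
python3 onpan.py
```

```text
(34.125, array([ 544.9, -331.7,  273.9]), array([-180. ,    0. ,  -53.1]), array([-38.,  31.,  63.,   0.,  86., 105.]), array([ 0.8,  0.4, -4.5]), array([ 0.02,  0.04, -0.01]), 37.5, 61.30651116371155) [0.01 0.02 1.42]
scene 499 ((557.6790771484375, -306.555419921875), (67.07679748535156, 79.11947631835938), 53.83753967285156) z [165. 168. 244. 526.]
top 198 ((541.9476928710938, -305.19879150390625), (19.065013885498047, 57.38504409790039), 82.7961654663086) z [171. 186. 243. 258.]
```

>>> carry_out:
  targets:
    - {"tx": 0, "ty": 0, "tz": 0.3, "turn": 0, "jaw": -0.4}
    - {"tx": 0, "ty": 0, "tz": 0.45, "turn": 0, "jaw": -0.4}
    - {"tx": 0, "ty": 0, "tz": 0.3, "turn": 0, "jaw": -0.4}
    - {"tx": 0, "ty": 0, "tz": 0.12, "turn": 0, "jaw": -0.4}
    - {"tx": 0, "ty": 0, "tz": 0.08, "turn": 0, "jaw": -0.4}
    - {"tx": 0, "ty": 0, "tz": 0.05, "turn": 0, "jaw": -0.4}
    - {"tx": 0, "ty": 0, "tz": 0.04, "turn": 0, "jaw": -0.4}
    - {"tx": 0, "ty": 0, "tz": 0.03, "turn": 0, "jaw": -0.4}
    - {"tx": 0, "ty": 0, "tz": 0, "turn": 0, "jaw": -0.4}

```text
t: 35.35
tcp_pos: [544.6, -332.6, 219.1]
tool_rot: [-180.0, 0.0, -53.2]
contact_force: [0.4, 0.2, -4.7]
width: 38.1
grip_force: 61.3
```

```bash
python3 onpan.py
```

```text
(35.35, array([ 544.6, -332.6,  219.1]), array([-180. ,    0. ,  -53.2]), array([-38.,  32.,  69.,   0.,  79., 105.]), array([ 0.4,  0.2, -4.7]), array([0.04, 0.02, 0.06]), 38.1, 61.288214921951294) [-0.    0.    0.05]
scene 457 ((541.8816528320312, -324.5106506347656), (101.95748901367188, 84.7840347290039), 49.04878234863281) z [108. 112. 189. 528.]
top 186 ((540.2695922851562, -309.0070495605469), (54.3658332824707, 19.155179977416992), 0.8489631414413452) z [113. 131. 188. 204.]
```

Still hanging at −4.7 N, with about 3.5 mm to go. I'll lower in small steps.

>>> carry_out:
  targets:
    - {"tx": 0, "ty": 0, "tz": 0.03, "turn": 0, "jaw": -0.4}
    - {"tx": 0, "ty": 0, "tz": 0.03, "turn": 0, "jaw": -0.4}
    - {"tx": 0, "ty": 0, "tz": 0.02, "turn": 0, "jaw": -0.4}
    - {"tx": 0, "ty": 0, "tz": 0, "turn": 0, "jaw": -0.4}

```text
t: 35.95
tcp_pos: [545.3, -332.9, 216.9]
tool_rot: [-179.9, -0.1, -53.2]
contact_force: [1.2, -0.3, 1.7]
width: 37.9
grip_force: 61.9
```

>>> carry_out:
  targets:
    - {"tx": 0, "ty": 0, "tz": 0.02, "turn": 0, "jaw": -0.4}
    - {"tx": 0, "ty": 0, "tz": 0, "turn": 0, "jaw": -0.4}

```text
t: 36.2
tcp_pos: [545.6, -332.8, 216.2]
tool_rot: [-179.9, -0.2, -53.2]
contact_force: [4.4, -0.0, 5.5]
width: 37.7
grip_force: 62.2
```

It's standing on the pan. I'll release and rise.

>>> carry_out:
  targets:
    - {"tx": 0, "ty": 0, "tz": -0.03, "turn": 0, "jaw": -0.4}
    - {"tx": 0, "ty": 0, "tz": 0, "turn": 0, "jaw": 0.1}
    - {"tx": 0, "ty": 0, "tz": 0, "turn": 0, "jaw": 0.3}
    - {"tx": 0, "ty": 0, "tz": 0, "turn": 0, "jaw": 0.3}
    - {"tx": 0, "ty": 0, "tz": -0.3, "turn": 0, "jaw": 0.3}
    - {"tx": 0, "ty": 0, "tz": -1, "turn": 0, "jaw": 0.3}
    - {"tx": 0, "ty": 0, "tz": -1, "turn": 0, "jaw": 0.3}
    - {"tx": 0, "ty": 0, "tz": -0.7, "turn": 0, "jaw": 0.3}
    - {"tx": 0, "ty": 0, "tz": 0, "turn": 0, "jaw": 0.3}

```text
t: 37.33
tcp_pos: [545.2, -333.1, 339.8]
tool_rot: [-179.9, -0.3, -53.2]
contact_force: [0.1, 0.3, 0.2]
width: 55.7
grip_force: 0.0
```

```bash
python3 - <<'E'
from h import *
print(st())
f=np.load("scene0.npz"); Q0=cloud(f["d"],f["K"],f["W"])
for n in("scene","wrist"):
    p,d,K,W=cap(n);P=cloud(d,K,W);hsv=cv2.cvtColor(p,cv2.COLOR_RGB2HSV)
    near=np.hypot(P[...,0]-544,P[...,1]+332)
    o=(hsv[...,0]>5)&(hsv[...,0]<20)&(hsv[...,1]>100)&(near<60)&(P[...,2]>99)&(P[...,2]<205)
    if o.sum()>20: print(n,"body",o.sum(),cv2.minAreaRect(P[o][:,:2].astype(np.float32)))
    m=(p.max(-1)<110)&(near<40)&(P[...,2]>225)&(P[...,2]<245)
    if m.sum()>20: print("cap z",np.percentile(P[m][:,2],[50,95]).round(1),cv2.minEnclosingCircle(P[m][:,:2].astype(np.float32)))
    if n=="scene":
        ch=(np.abs(p.astype(int)-f["p"].astype(int)).max(-1)>50)
        for nm,(a,b,c,e) in dict(mug=(185,225,260,298),stapler=(225,268,216,248),tape=(273,316,205,247),radio=(315,352,270,345),parcel=(250,308,330,374),closed=(206,248,341,372)).items(): print(nm,ch[a:b,c:e].mean().round(3))
E
```

```text
(37.325, array([ 545.2, -333.1,  339.8]), array([-179.9,   -0.3,  -53.2]), array([-38.,  30.,  55.,   0.,  95., 105.]), array([0.1, 0.3, 0.2]), array([0.01, 0.01, 0.02]), 55.7, 0.0)
scene body 423 ((556.4423828125, -316.55975341796875), (48.318824768066406, 75.19995880126953), 49.57884979248047)
cap z [232.4 235.7] ((547.3587036132812, -328.6626281738281), 19.919836044311523)
mug 0.0
stapler 0.0
tape 0.0
radio 0.177
parcel 0.029
closed 0.108
wrist body 1756 ((546.182373046875, -334.626220703125), (61.83280563354492, 59.92584228515625), 4.876201152801514)
cap z [231.5 232.7] ((546.0057373046875, -333.5790710449219), 20.172466278076172)
```

```bash
python3 - <<'E'
from h import *
f=np.load("scene0.npz"); A0=cloud(f["d"],f["K"],f["W"]); p,d,K,W=cap("scene"); A1=cloud(d,K,W)
for nm,(x0,x1,y0,y1) in dict(radio=(690,800,170,360),closed=(370,480,245,345),parcel=(470,640,265,390)).items():
    for P in(A0,A1):
        m=(P[...,0]>x0)&(P[...,0]<x1)&(P[...,1]>y0)&(P[...,1]<y1)&(P[...,2]>18); print(nm,m.sum(),P[m].mean(0).round(1))
E
```

```text
radio 1253 [750.  258.8  34.3]
radio 1248 [749.9 258.7  34.2]
closed 845 [436.9 297.2  91.1]
closed 845 [436.9 297.1  91. ]
parcel 1837 [564.3 331.9  45.4]
parcel 1844 [564.4 332.   45.4]
```

Nothing else has moved, the bottle is centred on the pan, and the arm is clear. Handing in.

```bash
python3 -c "
from plant import bot
print(bot.finish_job())"
```

```text
the job is handed in; nothing more can be done
None
```

I handed the job in: the bottle stands closed about 1 mm from the pan's middle, the cap is at its stop, and nothing else moved; but while closing the cap I tipped the standing bottle about 24° and its last stretch back upright was unsupported, wrist force peaked near 40 N, and I viewed 11 pictures against the limit of 10.

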